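# Put the mixed-up baking moulds on their own dishes

### The arm

A 6-joint arm with a two-finger parallel gripper is mounted at the origin on the work surface. World frame = base frame: x ahead of the robot, y to its left, z up, the work surface at z = 0. Lengths are in m, angles in rad, forces in N, time in s.
With the tool pointing down it reaches from about 0.25 to 0.775 m from the base axis. Payload 4 kg.
Tool frame: the origin (TCP) lies on the front face of the gripper's body, between the roots of the fingers; the fingertips stand 73 mm ahead of it and the grasp point (between the pads) lies 54 mm ahead of it; z points along the fingers, y is the line along which they close (so a half turn about z gives the same grasp; the last joint's range is limited). The gripper opens to 85 mm and grips with 20 to 120 N. Pads are 22 mm wide; open, the fingers measure 114 mm over their backs; the gripper's body (76 mm by 85 mm) begins 54 mm behind the grasp point. The pads swing forward as they close: fully open they stand 13 mm farther back than shut.
Start: joints at [-1.327, 0.087, 1.371, -0, 1.684, -0.103], TCP at [0.187, -0.517, 0.304] pointing down, gripper open.
Joint ranges: [-3.1, 3.1], [-0.76, 2.03], [0.27, 2.55], [-1.08, 4.22], [0.17, 2.65], [-2.57, 2.57]. Speed limits (rad/s): [2.79, 2.79, 3.14, 3.14, 3.14, 3.14].

### API

Orientations are given as a unit quaternion [w, x, y, z].
In Python, from station import bot gives the robot as it stands.
- The arm moves only by the tool jog_arm, never from a script. Its argument "series" is a list of rows, each an object of numbers: "x", "y", "z": the shift along the world's x, y, z in units of 30 mm (1.0 is 30 mm); "ax", "ay", "az": the turn, a rotation vector about the world's x, y, z in rad. A call has exactly 8 rows; each row shifts and turns the commanded pose from where the row before left it; what a row does not reach is not made up. A row lasts 1/10 s, in which the tool goes at most 50 mm and 8.59 degrees, less where a joint would pass 70% of its speed; a pose out of reach is approached as far as the arm can. A call is refused whole if a number of a shift passes 1 or a number of a turn 0.15, either way. A call with a gripper value outside its range is refused whole. "claw" is the finger opening in mm, from 0 to 85.4, set as the call begins (left out, the last holds). The fingers move at their own pace and stop on an object; "grip_force" is the grip in N (left out, the last holds). Time passes only in rows, so rows that do not move let the fingers close, or fill a call up. It gives the time, the measured TCP pose, the force, the opening and the grip force at its end, in the units of the state.
- bot.sense(): the state, without advancing time (a new reading comes with each control period).
- bot.grab_frame(name): name is "scene" or "top" or "wrist"; returns the picture (384x512x3 uint8, blue, green, red); there is no depth.
- bot.camera_model(name): a dict with "vfov" (degrees; the focal length in pixels is half the picture's height over the tangent of half this angle, whatever the lens; pixels are square), "cx", "cy" (the principal point, pixels), "distortion" ([k1, k2, p1, p2, k3] as OpenCV has them; the pictures are not rectified), "origin" and "rotation" of the camera in the world. Camera axes: x right, y up, looking along -z (the intrinsics and any distortion apply to the point x, -y, -z); pixel columns grow to the right and rows downward; lengths in m; the calibration is good to about 2 mm. A picture is of the moment at which its call begins: read the wrist's pose just before it. camera_model takes no time and is no camera call; for the wrist camera it gives the pose at the moment of the call.
- bot.finish_job(): hands the job in; it is judged then, once.
The state is a dict: "clock": time; "joint_positions": joint angles; "qd": joint speeds; "effort": joint torques, N m; "tcp_pos": TCP position; "tool_rot": TCP orientation; "contact_force": force on the tool from outside, world axes, zero at the start; "moment": the same for the moment, N m; "finger_gap": finger opening in m; "finger_force": force on a finger pad.
Only numpy, scipy, OpenCV 4.12 (cv2) and the standard library are available. Lean on these libraries where they do the work, as an engineer would, in place of code of your own. Each camera call takes 0.05 s, during which the arm holds its last target. There are 200 camera calls.

### The job

All four steel baking moulds have been put back on the wrong white dishes. Swap them round so that each stands flat in the middle of the dish of its own shape and size (big round, small round, square, oblong), with the oblong mould lying lengthwise along the oblong dish; the bare wooden board is free for parking a mould on the way. Keep the moulds upright throughout and leave the pasta press where it is.

Things in the scene. Friction and masses are not known exactly. Their poses are not given: they have to be found in the camera images.
- large_round_mould: The big round mould: cylinder of 64 mm outer diameter. Open-topped stainless steel mould, wall 3 mm, 48 mm high, about 0.15 kg; straight upright sides. Origin: centre of its underside; z up.
- small_round_mould: The small round mould: cylinder of 40 mm outer diameter. Open-topped stainless steel mould, wall 3 mm, 48 mm high, about 0.15 kg; straight upright sides. Origin: centre of its underside; z up.
- square_mould: The square mould: 50 x 50 mm outside. Open-topped stainless steel mould, wall 3 mm, 48 mm high, about 0.15 kg; straight upright sides. Origin: centre of its underside; z up. x and y are square to its sides.
- oblong_mould: The oblong (rectangular) mould: 74 mm long along its x, 36 mm wide along its y, outside. Open-topped stainless steel mould, wall 3 mm, 48 mm high, about 0.15 kg; straight upright sides. Origin: centre of its underside; z up.
- large_round_dish: The big round dish: 128 mm outer, 120 mm inner diameter. Fixed white ceramic dish, low tray with a 4 mm thick floor and a rim whose top is 8 mm above the table. Origin: centre of its underside, at table height; z up. At the start it holds a wrong mould.
- small_round_dish: The small round dish: 98 mm outer, 90 mm inner diameter. Fixed white ceramic dish, low tray with a 4 mm thick floor and a rim whose top is 8 mm above the table. Origin: centre of its underside, at table height; z up. At the start it holds a wrong mould.
- square_dish: The square dish: 106 x 106 mm outside, 98 x 98 mm inside. Fixed white ceramic dish, low tray with a 4 mm thick floor and a rim whose top is 8 mm above the table. Origin: centre of its underside, at table height; z up. x and y are square to its sides. At the start it holds a wrong mould.
- oblong_dish: The oblong (rectangular) dish: 134 mm along its x and 88 mm along its y outside, 126 x 80 mm inside. Fixed white ceramic dish, low tray with a 4 mm thick floor and a rim whose top is 8 mm above the table. Origin: centre of its underside, at table height; z up. At the start it holds a wrong mould.
- board: The spare board: fixed plain round wooden disc, 124 mm diameter, 12 mm thick, no rim; empty at the start. Origin: centre of its underside, at table height.
- press: Bystander, loose: steel pasta press standing on the table to the left of the work, a cup 76 mm across and 78 mm high with one pink handle that sticks out about 180 mm along its +y, 68 mm up. Origin: centre of the cup's underside.

How it is judged:
By the outcome, as a careful person would: the job done as asked, in the order asked, and still so for the second after the job is handed in, with the robot touching nothing.
It also fails if it takes over 128 s, if anything falls off the work surface, if the arm or the gripper's body presses on something with over 40 N, if the wrist force passes 120 N, or if a joint passes its speed limit or range.

## Working session

There is one attempt and no reset: what is moved stays moved. The work goes in short steps, Python scripts to look and compute and a tool call to move; the robot and the scene stay as the last step left them, time stands still between calls to the robot, and variables do not carry over. Pictures are saved under pics/ and viewed, at most 14 in all, crops included, and the job is handed in when it is done.

Besides the shell and the picture viewer there is one more tool, called as a command line: name --argument value ..., lists and objects as JSON in quotes. jog_arm: Moves the arm, as the interface text tells. Its arguments: {"type":"object","properties":{"series":{"type":"array","items":{"type":"object","properties":{"x":{"type":"number"},"y":{"type":"number"},"z":{"type":"number"},"ax":{"type":"number"},"ay":{"type":"number"},"az":{"type":"number"}}}},"claw":{"type":"number"},"grip_force":{"type":"number"}},"required":["series"]}

```bash
ls; mkdir -p pics
python3 - <<'E'
from station import bot
import cv2
s=bot.sense();print({k:s[k] for k in('clock','tcp_pos','tool_rot','finger_gap','contact_force')})
for n in('top','scene'):
    cv2.imwrite(f'pics/{n}0.png',bot.grab_frame(n));print(n,bot.camera_model(n))
print(bot.camera_model('wrist'))
E
```

```text
pics
{'clock': 0.0, 'tcp_pos': array([ 0.1868156 , -0.51691558,  0.30272877]), 'tool_rot': array([-1.14165606e-03,  9.85007197e-01,  1.72509457e-01, -7.75140891e-05]), 'finger_gap': 0.08530524454434645, 'contact_force': array([ 0.12554178, -1.06674671, -0.58233869])}
top {'vfov': 57.07699562746288, 'cx': 260.48804285932863, 'cy': 190.5778998681336, 'distortion': array([-0.09604067,  0.        ,  0.        ,  0.        ,  0.        ]), 'origin': array([0.40857794, 0.07762271, 0.94664114]), 'rotation': array([-0.69554445, -0.05391172,  0.04735499,  0.71489087])}
scene {'vfov': 53.902381420855505, 'cx': 254.72390028108975, 'cy': 191.7761132376087, 'distortion': array([-0.00798154,  0.        ,  0.        ,  0.        ,  0.        ]), 'origin': array([ 1.04376548, -0.06895187,  0.64868352]), 'rotation': array([0.7485025 , 0.29056051, 0.21080117, 0.55756745])}
{'vfov': 66.16546117335217, 'cx': 256.22105281919875, 'cy': 187.75523375602265, 'distortion': array([0.00602242, 0.        , 0.        , 0.        , 0.        ]), 'origin': array([ 0.25749715, -0.4921319 ,  0.37340749]), 'rotation': array([ 0.80912878, -0.12292679,  0.08788994, -0.56786881])}
```

View pics/top0.png

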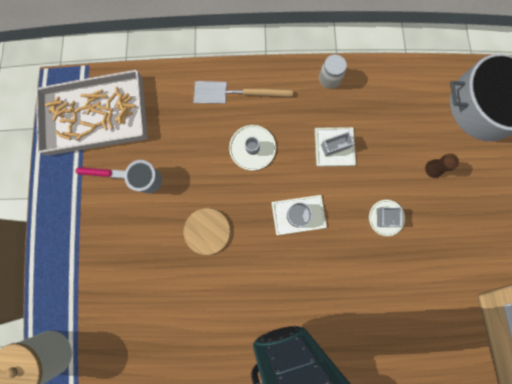

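View pics/scene0.png

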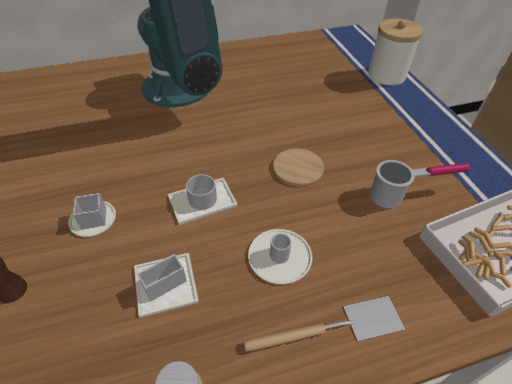

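The top view shows the big round dish (253,147) holding the small round mould, the square dish (336,146) holding the oblong mould, and the oblong dish (300,215) holding the big round mould. The small round dish (387,217) holds the square mould, and the board is at (207,231). The scene view agrees. Next I'll get coarse positions.

```bash
cat > h.py <<'E'
import cv2, numpy as np
from scipy.spatial.transform import Rotation as R
def rays(m,px):
    f=192/np.tan(np.radians(m['vfov'])/2)
    K=np.array([[f,0,m['cx']],[0,f,m['cy']],[0,0,1.]])
    u=cv2.undistortPoints(np.float64(px).reshape(-1,1,2),K,m['distortion']).reshape(-1,2)
    d=np.c_[u[:,0],-u[:,1],-np.ones(len(u))]
    return R.from_quat(np.roll(m['rotation'],-1)).apply(d)
def plane(m,px,z):
    d=rays(m,px); return (m['origin']+d*((z-m['origin'][2])/d[:,2])[:,None])[:,:2]
def tri(m1,p1,m2,p2):
    a=rays(m1,[p1])[0];b=rays(m2,[p2])[0]
    t=np.linalg.lstsq(np.c_[a,-b],m2['origin']-m1['origin'],rcond=None)[0]
    A=m1['origin']+t[0]*a;B=m2['origin']+t[1]*b
    return (A+B)/2,np.linalg.norm(A-B)
def white(im,v=195,s=40):
    h=cv2.cvtColor(im,cv2.COLOR_BGR2HSV)
    return ((h[...,2]>v)&(h[...,1]<s)).astype(np.uint8)*255
def blobs(mask,amin):
    c,_=cv2.findContours(mask,cv2.RETR_EXTERNAL,cv2.CHAIN_APPROX_NONE)
    return [k for k in c if cv2.contourArea(k)>amin]
def rect(P):
    (c,s,a)=cv2.minAreaRect((P*1000).astype(np.float32)); 
    return np.round(c,1),np.round(s,1),round(a,1)
E
python3 - <<'E'
from station import bot
from h import *
for n,v in(('top',205),('scene',190)):
    im=cv2.imread(f'pics/{n}0.png');m=bot.camera_model(n)
    for k in blobs(white(im,v),300):
        k=cv2.convexHull(k)
        P=plane(m,k[:,0],.008)
        if (abs(P[:,1])>.4).any() or P[:,0].max()>.75:continue
        print(n,k.mean(0).round(),rect(P),'circ',np.round(cv2.minEnclosingCircle((P*1000).astype(np.float32))[0],1))
im=cv2.imread('pics/top0.png');m=bot.camera_model('top')
print('board',plane(m,[[207,231]],.012),'base thing',plane(m,[[285,335],[300,355]],.1))
cv2.imwrite('pics/t1.png',cv2.resize(im[110:260,170:420],None,fx=3,fy=3,interpolation=cv2.INTER_CUBIC))
E
```

```text
top [[384. 216.]] (array([ 463.1, -245.6]), array([92.1, 80.5]), 0.7) circ [ 462.3 -251.1]
top [[299. 217.]] (array([477.2, -14.7]), array([ 86.9, 132.8]), 6.7) circ [477.4 -14.2]
top [[336. 148.]] (array([ 662.4, -122.3]), array([104. , 102.3]), 88.7) circ [ 662.6 -122.5]
top [[252. 149.]] (array([664.6, 102. ]), array([115.3, 121.6]), 88.2) circ [665.  104.2]
scene [[169. 291.]] (array([ 666.7, -123.8]), array([101.9,  95.8]), 89.7) circ [ 671.1 -123.8]
scene [[285. 262.]] (array([684.7, 112. ]), array([ 74.3, 114.5]), 38.5) circ [669.9 101.2]
scene [[205. 202.]] (array([481.7, -19.2]), array([ 77. , 123.2]), 6.8) circ [485.2 -18.7]
board [[0.43959547 0.22880754]] base thing [[0.19029175 0.03594221]
 [0.14336064 0.00255468]]
```

View pics/t1.png

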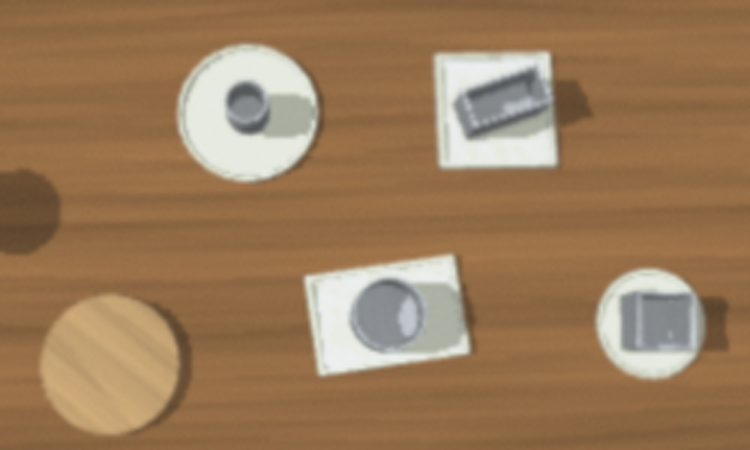

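The crop confirms the layout: moulds are upright, shadows fall to the right, and the board is empty. Now I'll check where the wrist camera aims.

Run:
```python
from station import bot
from h import *
m=bot.camera_model('wrist')
print(rays(m,[[256,188]]),plane(m,[[256,188],[0,0],[511,0],[511,383],[0,383]],.03),bot.sense()['joint_positions'])
```

```text
[[-0.28284109 -0.0986716  -0.95407866]] [[ 0.15569239 -0.52764739]
 [ 0.25529797 -0.21571039]
 [ 0.43061377 -0.70230794]
 [-0.0048453  -0.99826441]
 [-0.27213641 -0.2652598 ]] [-1.32712845e+00  8.79255218e-02  1.37210124e+00 -1.34884459e-05
  1.68358855e+00 -1.03101216e-01]
```

jog_arm --series '[{"x": 0.9,"y": 0.9},{"x": 0.9,"y": 0.9},{"x": 0.9,"y": 0.9},{"x": 0.9,"y": 0.9},{"x": 0.8,"y": 0.9},{"x": 0.8,"y": 0.9},{"x": 0,"y": 0.9},{}]'

```text
$.series[0]: bad value
```

jog_arm --series '[{"x": 0.9,"y": 0.9,"z": 0.0,"ax": 0.0,"ay": 0.0,"az": 0.0},{"x": 0.9,"y": 0.9,"z": 0.0,"ax": 0.0,"ay": 0.0,"az": 0.0},{"x": 0.9,"y": 0.9,"z": 0.0,"ax": 0.0,"ay": 0.0,"az": 0.0},{"x": 0.9,"y": 0.9,"z": 0.0,"ax": 0.0,"ay": 0.0,"az": 0.0},{"x": 0.8,"y": 0.9,"z": 0.0,"ax": 0.0,"ay": 0.0,"az": 0.0},{"x": 0.8,"y": 0.9,"z": 0.0,"ax": 0.0,"ay": 0.0,"az": 0.0},{"x": 0.0,"y": 0.9,"z": 0.0,"ax": 0.0,"ay": 0.0,"az": 0.0},{"x": 0.0,"y": 0.0,"z": 0.0,"ax": 0.0,"ay": 0.0,"az": 0.0}]'

```text
clock: 0.9
tcp_pos: [0.3435, -0.3255, 0.3037]
tool_rot: [-0.001, 0.985, 0.175, -0.0]
contact_force: [-0.6, -0.4, 0.5]
finger_gap: 0.0847
finger_force: 0.0
```

jog_arm --series '[{"x": 0.7,"y": 0.9,"z": 0.0,"ax": 0.0,"ay": 0.0,"az": 0.0},{"x": 0.7,"y": 0.9,"z": 0.0,"ax": 0.0,"ay": 0.0,"az": 0.0},{"x": 0.7,"y": 0.9,"z": 0.0,"ax": 0.0,"ay": 0.0,"az": 0.0},{"x": 0.7,"y": 0.9,"z": 0.0,"ax": 0.0,"ay": 0.0,"az": 0.0},{"x": 0.7,"y": 0.9,"z": 0.0,"ax": 0.0,"ay": 0.0,"az": 0.0},{"x": 0.7,"y": 0.9,"z": 0.0,"ax": 0.0,"ay": 0.0,"az": 0.0},{"x": 0.0,"y": 0.9,"z": 0.0,"ax": 0.0,"ay": 0.0,"az": 0.0},{"x": 0.0,"y": 0.0,"z": 0.0,"ax": 0.0,"ay": 0.0,"az": 0.0}]'

```text
clock: 1.7
tcp_pos: [0.4693, -0.1373, 0.3035]
tool_rot: [-0.001, 0.985, 0.174, -0.0]
contact_force: [-0.5, -0.0, -0.9]
finger_gap: 0.0854
finger_force: 0.0
```

```bash
cat >> h.py <<'E'
import pickle
def snap(n):
    from station import bot
    m=bot.camera_model('wrist');im=bot.grab_frame('wrist')
    cv2.imwrite(f'pics/{n}.png',im);pickle.dump(m,open(f'pics/{n}.pkl','wb'));return im,m
def load(n): return cv2.imread(f'pics/{n}.png'),pickle.load(open(f'pics/{n}.pkl','rb'))
E
python3 -c "
from h import *;snap('w1')"
```

jog_arm --series '[{"x": 0.7,"y": 0.8,"z": 0.0,"ax": 0.0,"ay": 0.0,"az": 0.0},{"x": 0.7,"y": 0.8,"z": 0.0,"ax": 0.0,"ay": 0.0,"az": 0.0},{"x": 0.7,"y": 0.8,"z": 0.0,"ax": 0.0,"ay": 0.0,"az": 0.0},{"x": 0.7,"y": 0.8,"z": 0.0,"ax": 0.0,"ay": 0.0,"az": 0.0},{"x": 0.7,"y": 0.8,"z": 0.0,"ax": 0.0,"ay": 0.0,"az": 0.0},{"x": 0.7,"y": 0.8,"z": 0.0,"ax": 0.0,"ay": 0.0,"az": 0.0},{"x": 0.0,"y": 0.0,"z": 0.0,"ax": 0.0,"ay": 0.0,"az": 0.0},{"x": 0.0,"y": 0.0,"z": 0.0,"ax": 0.0,"ay": 0.0,"az": 0.0}]'

```text
clock: 2.55
tcp_pos: [0.5952, 0.0035, 0.3032]
tool_rot: [0.0, 0.985, 0.172, -0.001]
contact_force: [-0.2, -0.2, 0.9]
finger_gap: 0.0854
finger_force: 0.0
```

```bash
python3 -c "
from h import *;snap('w2')"
```

```text
(no output)
```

View pics/w1.png

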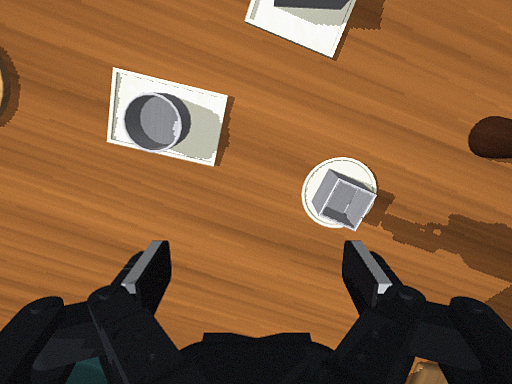

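View pics/w2.png

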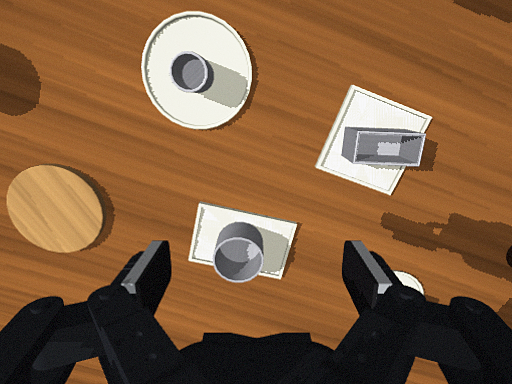

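w1 shows the oblong dish with the big round mould (155,121) and the small dish with the square mould (343,198). w2 shows the big dish with the small mould (190,72), the square dish with the oblong mould (385,148), the oblong dish (243,245) and the board (55,208).

Run:
```python
from h import *
from station import bot
def crop(im,x,y): 
    return cv2.resize(im[y:y+72,x:x+96],None,fx=4,fy=4,interpolation=cv2.INTER_CUBIC)
a,m1=load('w1');b,m2=load('w2')
o=np.vstack([np.hstack([crop(a,110,84),crop(a,296,160)]),np.hstack([crop(b,145,38),crop(b,336,112)])])
cv2.imwrite('pics/mos.png',o)
for n in('w1','w2'):
    im,m=load(n)
    h=cv2.cvtColor(im,cv2.COLOR_BGR2HSV)
    for k in blobs(white(im,205,45),300):
        k=cv2.convexHull(k);P=plane(m,k[:,0],.008)
        (c,ax,an)=cv2.fitEllipse((P*1000).astype(np.float32)) if len(P)>5 else (0,0,0)
        print(n,k[:,0].mean(0).round(),rect(P),'ell',np.round(c,1),np.round(ax,1))
im,m=load('w2')
h=cv2.cvtColor(im,cv2.COLOR_BGR2HSV)
print('board px',h[208,55],h[208,130],h[170,55])
```

```text
w1 [336. 189.] (array([ 461.6, -253.5]), array([94.4, 96.1]), 86.1) ell [ 460.3 -256.3] [ 95.1 103.5]
w1 [162. 119.] (array([476.3, -17.5]), array([ 88.3, 134.6]), 6.8) ell [476.6 -22.2] [109.5 190.5]
w1 [291.  28.] (array([ 626.5, -125.4]), array([ 37.2, 106.1]), 0.4) ell [ 624.7 -132.1] [ 44.1 128.1]
w2 [248. 234.] (array([476.3, -17.9]), array([ 88.3, 134. ]), 6.8) ell [488.3  -9.3] [117.7 153.7]
w2 [370. 136.] (array([ 661.5, -132.5]), array([121.5, 105.8]), 89.4) ell [ 661.9 -127.3] [136.2 145.2]
w2 [195.  70.] (array([664.7, 101.7]), array([124.8, 126.5]), 19.8) ell [665.  101.9] [125.9 126.9]
board px [ 17 137 198] [ 14 167 142] [ 17 139 198]
```

View pics/mos.png

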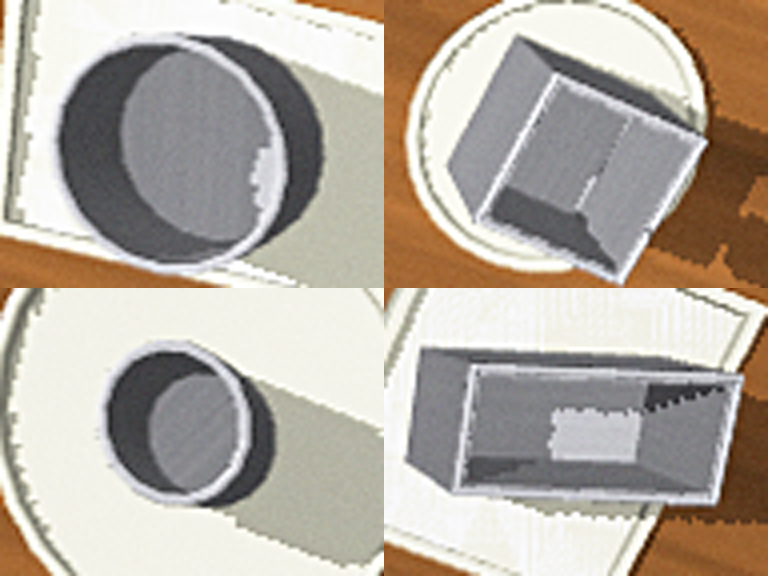

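The mosaic shows the top rims clearly. The big mould's rim is centred at (172,153) in its panel and the small mould's at (177,135). The corners of the square and oblong moulds are readable. I'll compute poses from these.

Run:
```python
from h import *
from station import bot
_,m1=load('w1');_,m2=load('w2')
f=lambda L,x,y:np.array(L)/4-.375+[x,y]
def ext(m,L,x,y,z):
    # ellipse extreme points -> centre of quad
    P=plane(m,f(L,x,y),z)*1000;return P
L=ext(m1,[(57,153),(287,153),(172,33),(172,273)],110,84,.052)
print('large',L.mean(0),np.linalg.norm(L[0]-L[1]),np.linalg.norm(L[2]-L[3]))
S=ext(m2,[(104,135),(251,135),(177,52),(177,219)],145,38,.052)
print('small',S.mean(0),np.linalg.norm(S[0]-S[1]),np.linalg.norm(S[2]-S[3]))
for n,m,c,x,y in(('square',m1,[(169,72),(324,140),(238,283),(91,222)],296,160),('oblong',m2,[(84,75),(360,86),(334,218),(71,206)],336,112)):
    P=plane(m,f(c,x,y),.052)*1000
    e=np.roll(P,-1,0)-P
    print(n,P.mean(0).round(1),np.linalg.norm(e,axis=1).round(1),(np.degrees(np.arctan2(e[:,1],e[:,0]))%90).round(1),rect(P/1000))
# board by wood colour in w2
im,m=load('w2');h=cv2.cvtColor(im,cv2.COLOR_BGR2HSV)
k=max(blobs(cv2.morphologyEx(((h[...,2]>175)&(h[...,1]<150)&(h[...,1]>80)).astype(np.uint8)*255,cv2.MORPH_OPEN,np.ones((3,3))),500),key=cv2.contourArea)
P=plane(m,cv2.convexHull(k)[:,0],.012)*1000;print('board',cv2.fitEllipse(P.astype(np.float32)))
# dishes
im,m=load('w2');d=white(im,200,45);k=[k for k in blobs(d,300) if 300<k[:,0,0].mean()<420][0]
a=cv2.convexHull(k)[:,0];print('sq dish hull',cv2.approxPolyDP(a,6,True)[:,0].tolist(), (plane(m,cv2.approxPolyDP(a,6,True)[:,0],.008)*1000).round().tolist())
s=bot.sense();print(s['joint_positions'].round(2),R.from_quat(np.roll(s['tool_rot'],-1)).as_matrix().round(3))
```

```text
large [475.61655419 -16.9298323 ] 61.45822386490981 63.22935649309127
small [663.74720142 100.42851677] 37.32536245989375 39.61375744343108
square [ 461.5 -252.6] [50.5 49.5 49.3 49.7] [86.4 86.  86.6 87.4] (array([ 461.4, -252.5]), array([50.5, 49.7]), 86.4)
oblong [ 662.2 -127.2] [74.7 36.5 73.7 36. ] [17.5 18.4 17.1 20. ] (array([ 662., -127.]), array([36.5, 75.2]), 17.5)
board ((439.16845703125, 228.9783477783203), (121.47916412353516, 122.48696899414062), 101.64178466796875)
sq dish hull [[351, 85], [431, 117], [418, 165], [390, 194], [316, 167]] [[714.0, -72.0], [713.0, -179.0], [655.0, -193.0], [609.0, -178.0], [609.0, -73.0]]
[-0.09  0.19  1.26 -0.    1.7   1.14] [[ 0.941  0.338 -0.001]
 [ 0.338 -0.941 -0.001]
 [-0.001  0.001 -1.   ]]
```

Run:
```python
from h import *
im=cv2.imread('pics/w2.png');k=white(im,200,45)
cv2.imwrite('pics/sq.png',cv2.resize(im[75:205,305:445],None,fx=4,fy=4,interpolation=cv2.INTER_CUBIC))
```

```text
(no output)
```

View pics/sq.png

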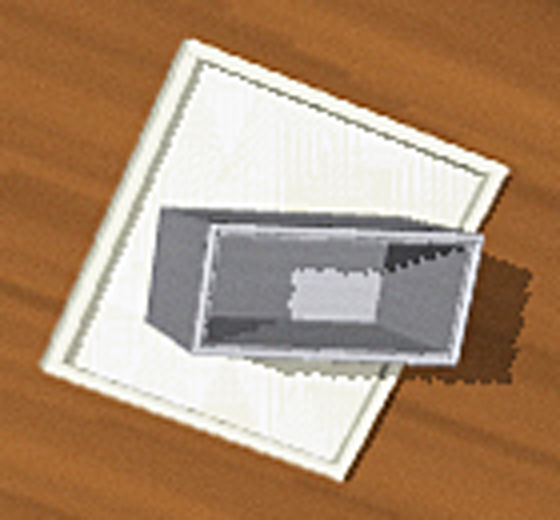

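Square dish corners give a centre of (661,-125.5), aligned with the world axes. The oblong mould sits at (662,-127) with its width axis at 18°. Next I'll move over the big mould, turning the wrist, and take another view for heights.

jog_arm --series '[{"x": -0.5,"y": -0.1,"z": 0.0,"ax": 0.0,"ay": 0.0,"az": 0.14},{"x": -0.5,"y": -0.1,"z": 0.0,"ax": 0.0,"ay": 0.0,"az": 0.14},{"x": -0.5,"y": -0.1,"z": 0.0,"ax": 0.0,"ay": 0.0,"az": 0.14},{"x": -0.5,"y": -0.1,"z": 0.0,"ax": 0.0,"ay": 0.0,"az": 0.14},{"x": -0.5,"y": -0.1,"z": 0.0,"ax": 0.0,"ay": 0.0,"az": 0.14},{"x": -0.5,"y": -0.1,"z": 0.0,"ax": 0.0,"ay": 0.0,"az": 0.14},{"x": -0.5,"y": -0.1,"z": 0.0,"ax": 0.0,"ay": 0.0,"az": 0.14},{"x": -0.47,"y": 0.0,"z": 0.0,"ax": 0.0,"ay": 0.0,"az": 0.14}]'

```text
clock: 3.4
tcp_pos: [0.4744, -0.0181, 0.3042]
tool_rot: [0.001, 0.742, 0.67, -0.0]
contact_force: [0.3, 0.1, -0.0]
finger_gap: 0.0857
finger_force: 0.0
```

jog_arm --series '[{"x": 0.0,"y": 0.0,"z": 0.0,"ax": 0.0,"ay": 0.0,"az": 0.14},{"x": 0.0,"y": 0.0,"z": 0.0,"ax": 0.0,"ay": 0.0,"az": 0.14},{"x": 0.0,"y": 0.0,"z": 0.0,"ax": 0.0,"ay": 0.0,"az": 0.14},{"x": 0.0,"y": 0.0,"z": 0.0,"ax": 0.0,"ay": 0.0,"az": 0.0},{"x": 0.0,"y": 0.0,"z": 0.0,"ax": 0.0,"ay": 0.0,"az": 0.0},{"x": 0.0,"y": 0.0,"z": 0.0,"ax": 0.0,"ay": 0.0,"az": 0.0},{"x": 0.0,"y": 0.0,"z": 0.0,"ax": 0.0,"ay": 0.0,"az": 0.0},{"x": 0.0,"y": 0.0,"z": 0.0,"ax": 0.0,"ay": 0.0,"az": 0.0}]'

```text
clock: 4.2
tcp_pos: [0.4758, -0.0164, 0.3039]
tool_rot: [0.0, 0.587, 0.809, 0.0]
contact_force: [-1.0, -0.3, -0.8]
finger_gap: 0.0853
finger_force: 0.0
```

```bash
python3 -c "
from h import *;snap('w3')"
```

```text
(no output)
```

View pics/w3.png

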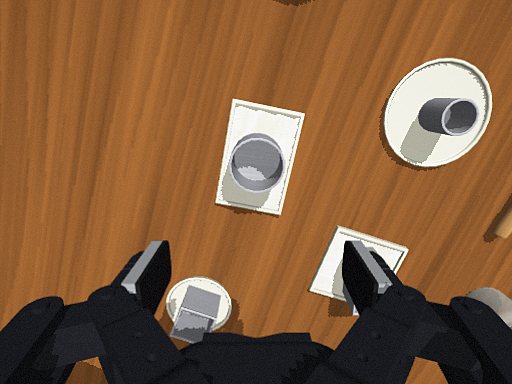

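w3 shows the oblong dish with the big mould's rim at (257,164), the small mould's rim at (459,117) and the square dish at (357,270). I'll triangulate heights across the views.

Run:
```python
from h import *
from station import bot
_,m1=load('w1');_,m2=load('w2');_,m3=load('w3');mt=bot.camera_model('top')
pr=lambda n,t:print(n,(t[0]*1000).round(1),'gap',round(t[1]*1000,1))
pr('large rim',tri(m1,(152.6,121.9),m3,(257,164)))
pr('small rim',tri(m2,(189,71.5),m3,(459.5,117.5)))
def corners(n,x0,x1,y0,y1,four=True):
    im,m=load(n) if n!='top' else (cv2.imread('pics/top0.png'),mt)
    k=[k for k in blobs(white(im,200,45),250) if x0<k[:,0,0].mean()<x1 and y0<k[:,0,1].mean()<y1][0]
    k=cv2.convexHull(k)
    if four: 
        return cv2.boxPoints(cv2.minAreaRect(k)) ,cv2.approxPolyDP(k,5,True)[:,0]
    return cv2.fitEllipse(k)[0]
print(corners('w1',100,240,60,180)[1].tolist(),corners('w3',200,310,90,220)[1].tolist(),corners('w3',300,420,220,320)[1].tolist())
e=[corners('w2',130,260,0,135,False),corners('w3',380,500,50,170,False),corners('top',225,280,120,175,False)]
pr('large dish',tri(m2,e[0],m3,e[1]));pr('large dish w3/top',tri(m3,e[1],mt,e[2]))
pr('oblong mould ctr (w2/top)',tri(m2,(336+53,112+36.3),mt,(170+505/3,110+101/3)))
# board in top
def board(n):
    im,m=load(n) if n!='top' else (cv2.imread('pics/top0.png'),mt)
    h=cv2.cvtColor(im,cv2.COLOR_BGR2HSV)
    if n=='top': h[:180]=0;h[:,:180]=0;h[270:]=0;h[:,250:]=0
    k=max(blobs(cv2.morphologyEx(((h[...,2]>175)&(h[...,1]<150)&(h[...,1]>80)).astype(np.uint8)*255,cv2.MORPH_OPEN,np.ones((3,3))),300),key=cv2.contourArea)
    return cv2.fitEllipse(cv2.convexHull(k))[0]
print(board('w2'),board('top'));pr('board',tri(m2,board('w2'),mt,board('top')))
P=plane(m3,corners('w3',200,310,90,220)[1],.008)*1000;print(P.round(1).tolist(),rect(P/1000))
im,m=load('w3');k=[k for k in blobs(white(im,200,45),250) if 150<k[:,0,0].mean()<240 and k[:,0,1].mean()>260]
for q in k:print('small dish w3',rect(plane(m,cv2.convexHull(q)[:,0],.008)))
print(R.from_quat(np.roll(bot.sense()['tool_rot'],-1)).as_euler('ZYX',degrees=True),bot.sense()['tcp_pos'])
```

```text
large rim [474.7 -15.   45.9] gap 0.2
small rim [663.9 100.9  50.8] gap 0.3
[[113, 67], [226, 95], [213, 165], [107, 141]] [[233, 99], [304, 113], [280, 213], [216, 202]] [[361, 240], [401, 252], [392, 269]]
large dish [ 6.685e+02  1.054e+02 -2.000e-01] gap 1.3
large dish w3/top [664.8 104.3   7.1] gap 1.7
oblong mould ctr (w2/top) [ 660.2 -127.    46.7] gap 7.0
(53.759891510009766, 208.45022583007812) (205.83184814453125, 231.25038146972656)
board [439.1 232.6   7.5] gap 0.1
[[425.6, 43.1], [511.7, 54.1], [527.4, -77.3], [441.7, -88.8]] (array([476.7, -17.3]), array([ 86.8, 133.4]), 7.0)
small dish w3 (array([ 459. , -246.8]), array([94.5, 80.8]), 10.8)
[ 1.08075471e+02 -6.80258605e-04 -1.79999227e+02] [ 0.47583835 -0.01628507  0.30390856]
```

Heights agree with the text: moulds about 52 mm, dish rims about 8 mm, board about 12 mm. Now I'll grasp the big mould.

jog_arm --series '[{"x": 0.0,"y": 0.0,"z": -1.0,"ax": 0.0,"ay": 0.0,"az": 0.0},{"x": 0.0,"y": 0.0,"z": -1.0,"ax": 0.0,"ay": 0.0,"az": 0.0},{"x": 0.0,"y": 0.0,"z": -1.0,"ax": 0.0,"ay": 0.0,"az": 0.0},{"x": 0.0,"y": 0.0,"z": -1.0,"ax": 0.0,"ay": 0.0,"az": 0.0},{"x": 0.0,"y": 0.0,"z": -1.0,"ax": 0.0,"ay": 0.0,"az": 0.0},{"x": 0.0,"y": 0.0,"z": -0.9,"ax": 0.0,"ay": 0.0,"az": 0.0},{"x": 0.0,"y": 0.0,"z": -0.7,"ax": 0.0,"ay": 0.0,"az": 0.0},{"x": 0.0,"y": 0.0,"z": -0.5,"ax": 0.0,"ay": 0.0,"az": 0.0}]'

```text
clock: 5.05
tcp_pos: [0.475, -0.016, 0.089]
tool_rot: [-0.001, 0.587, 0.81, -0.001]
contact_force: [-0.2, -0.7, -0.3]
finger_gap: 0.0853
finger_force: 0.0
```

jog_arm --series '[{"x": 0.0,"y": 0.0,"z": 0.0,"ax": 0.0,"ay": 0.0,"az": 0.0},{"x": 0.0,"y": 0.0,"z": 0.0,"ax": 0.0,"ay": 0.0,"az": 0.0},{"x": 0.0,"y": 0.0,"z": 0.0,"ax": 0.0,"ay": 0.0,"az": 0.0},{"x": 0.0,"y": 0.0,"z": 0.0,"ax": 0.0,"ay": 0.0,"az": 0.0},{"x": 0.0,"y": 0.0,"z": 0.0,"ax": 0.0,"ay": 0.0,"az": 0.0},{"x": 0.0,"y": 0.0,"z": 0.0,"ax": 0.0,"ay": 0.0,"az": 0.0},{"x": 0.0,"y": 0.0,"z": 0.0,"ax": 0.0,"ay": 0.0,"az": 0.0},{"x": 0.0,"y": 0.0,"z": 0.0,"ax": 0.0,"ay": 0.0,"az": 0.0}]' --claw 15 --grip_force 40

```text
clock: 5.85
tcp_pos: [0.4758, -0.0163, 0.091]
tool_rot: [0.0, 0.587, 0.81, 0.0]
contact_force: [-0.3, -1.0, -0.9]
finger_gap: 0.0637
finger_force: 44.1
```

jog_arm --series '[{"x": 0.0,"y": 0.0,"z": 0.7,"ax": 0.0,"ay": 0.0,"az": 0.0},{"x": 0.0,"y": 0.0,"z": 0.7,"ax": 0.0,"ay": 0.0,"az": 0.0},{"x": 0.0,"y": 0.0,"z": 0.7,"ax": 0.0,"ay": 0.0,"az": 0.0},{"x": -0.12,"y": 0.7,"z": 0.0,"ax": 0.0,"ay": 0.0,"az": 0.0},{"x": -0.12,"y": 0.9,"z": 0.0,"ax": 0.0,"ay": 0.0,"az": 0.0},{"x": -0.12,"y": 0.9,"z": 0.0,"ax": 0.0,"ay": 0.0,"az": 0.0},{"x": -0.12,"y": 0.9,"z": 0.0,"ax": 0.0,"ay": 0.0,"az": 0.0},{"x": -0.12,"y": 0.9,"z": 0.0,"ax": 0.0,"ay": 0.0,"az": 0.0}]'

```text
clock: 6.65
tcp_pos: [0.4575, 0.1137, 0.154]
tool_rot: [0.0, 0.587, 0.809, 0.0]
contact_force: [0.4, 0.3, -0.8]
finger_gap: 0.0636
finger_force: 44.6
```

jog_arm --series '[{"x": -0.12,"y": 0.9,"z": 0.0,"ax": 0.0,"ay": 0.0,"az": 0.0},{"x": -0.12,"y": 0.9,"z": 0.0,"ax": 0.0,"ay": 0.0,"az": 0.0},{"x": -0.12,"y": 0.9,"z": 0.0,"ax": 0.0,"ay": 0.0,"az": 0.0},{"x": -0.12,"y": 0.7,"z": 0.0,"ax": 0.0,"ay": 0.0,"az": 0.0},{"x": -0.12,"y": 0.5,"z": 0.0,"ax": 0.0,"ay": 0.0,"az": 0.0},{"x": 0.0,"y": 0.0,"z": -0.5,"ax": 0.0,"ay": 0.0,"az": 0.0},{"x": 0.0,"y": 0.0,"z": -0.5,"ax": 0.0,"ay": 0.0,"az": 0.0},{"x": 0.0,"y": 0.0,"z": 0.0,"ax": 0.0,"ay": 0.0,"az": 0.0}]'

```text
clock: 7.45
tcp_pos: [0.4382, 0.2293, 0.1215]
tool_rot: [-0.001, 0.587, 0.81, -0.002]
contact_force: [0.5, -0.4, -1.2]
finger_gap: 0.0634
finger_force: 44.6
```

jog_arm --series '[{"x": 0.0,"y": 0.0,"z": -0.25,"ax": 0.0,"ay": 0.0,"az": 0.0},{"x": 0.0,"y": 0.0,"z": -0.2,"ax": 0.0,"ay": 0.0,"az": 0.0},{"x": 0.0,"y": 0.0,"z": -0.15,"ax": 0.0,"ay": 0.0,"az": 0.0},{"x": 0.0,"y": 0.0,"z": -0.1,"ax": 0.0,"ay": 0.0,"az": 0.0},{"x": 0.0,"y": 0.0,"z": -0.07,"ax": 0.0,"ay": 0.0,"az": 0.0},{"x": 0.0,"y": 0.0,"z": 0.0,"ax": 0.0,"ay": 0.0,"az": 0.0},{"x": 0.0,"y": 0.0,"z": 0.0,"ax": 0.0,"ay": 0.0,"az": 0.0},{"x": 0.0,"y": 0.0,"z": 0.0,"ax": 0.0,"ay": 0.0,"az": 0.0}]'

```text
clock: 8.25
tcp_pos: [0.44, 0.2298, 0.1011]
tool_rot: [0.0, 0.587, 0.81, 0.0]
contact_force: [-0.7, 0.2, -0.3]
finger_gap: 0.0632
finger_force: 44.6
```

jog_arm --series '[{"x": 0.0,"y": 0.0,"z": -0.03,"ax": 0.0,"ay": 0.0,"az": 0.0},{"x": 0.0,"y": 0.0,"z": -0.03,"ax": 0.0,"ay": 0.0,"az": 0.0},{"x": 0.0,"y": 0.0,"z": 0.0,"ax": 0.0,"ay": 0.0,"az": 0.0},{"x": 0.0,"y": 0.0,"z": 0.0,"ax": 0.0,"ay": 0.0,"az": 0.0},{"x": 0.0,"y": 0.0,"z": 0.0,"ax": 0.0,"ay": 0.0,"az": 0.0},{"x": 0.0,"y": 0.0,"z": 0.0,"ax": 0.0,"ay": 0.0,"az": 0.0},{"x": 0.0,"y": 0.0,"z": 0.0,"ax": 0.0,"ay": 0.0,"az": 0.0},{"x": 0.0,"y": 0.0,"z": 0.0,"ax": 0.0,"ay": 0.0,"az": 0.0}]'

```text
clock: 9.05
tcp_pos: [0.4398, 0.2297, 0.0991]
tool_rot: [0.0, 0.587, 0.81, 0.0]
contact_force: [0.8, -0.7, -1.5]
finger_gap: 0.0636
finger_force: 44.6
```

jog_arm --series '[{"x": 0.0,"y": 0.0,"z": 0.0,"ax": 0.0,"ay": 0.0,"az": 0.0},{"x": 0.0,"y": 0.0,"z": 0.0,"ax": 0.0,"ay": 0.0,"az": 0.0},{"x": 0.0,"y": 0.0,"z": 0.0,"ax": 0.0,"ay": 0.0,"az": 0.0},{"x": 0.0,"y": 0.0,"z": 0.0,"ax": 0.0,"ay": 0.0,"az": 0.0},{"x": 0.0,"y": 0.0,"z": 0.0,"ax": 0.0,"ay": 0.0,"az": 0.0},{"x": 0.0,"y": 0.0,"z": 0.0,"ax": 0.0,"ay": 0.0,"az": 0.0},{"x": 0.0,"y": 0.0,"z": 0.0,"ax": 0.0,"ay": 0.0,"az": 0.0},{"x": 0.0,"y": 0.0,"z": 0.0,"ax": 0.0,"ay": 0.0,"az": 0.0}]' --claw 85

```text
clock: 9.85
tcp_pos: [0.4398, 0.2297, 0.099]
tool_rot: [0.0, 0.587, 0.81, -0.0]
contact_force: [0.7, -0.3, 0.3]
finger_gap: 0.0851
finger_force: 0.0
```

jog_arm --series '[{"x": 0.0,"y": 0.0,"z": 0.8,"ax": 0.0,"ay": 0.0,"az": 0.0},{"x": 0.0,"y": 0.0,"z": 1.0,"ax": 0.0,"ay": 0.0,"az": 0.0},{"x": 0.0,"y": 0.0,"z": 1.0,"ax": 0.0,"ay": 0.0,"az": 0.0},{"x": 0.6,"y": -0.9,"z": 0.7,"ax": 0.0,"ay": 0.0,"az": 0.0},{"x": 0.6,"y": -0.9,"z": 0.7,"ax": 0.0,"ay": 0.0,"az": 0.0},{"x": 0.6,"y": -0.9,"z": 0.7,"ax": 0.0,"ay": 0.0,"az": 0.0},{"x": 0.6,"y": -0.9,"z": 0.7,"ax": 0.0,"ay": 0.0,"az": 0.0},{"x": 0.6,"y": -0.9,"z": 0.7,"ax": 0.0,"ay": 0.0,"az": 0.0}]'

```text
clock: 10.65
tcp_pos: [0.5303, 0.0936, 0.289]
tool_rot: [0.0, 0.587, 0.81, 0.0]
contact_force: [0.8, 1.0, 0.5]
finger_gap: 0.085
finger_force: 0.0
```

jog_arm --series '[{"x": 0.55,"y": -0.9,"z": 0.0,"ax": 0.0,"ay": 0.0,"az": 0.0},{"x": 0.55,"y": -0.9,"z": 0.0,"ax": 0.0,"ay": 0.0,"az": 0.0},{"x": 0.55,"y": -0.9,"z": 0.0,"ax": 0.0,"ay": 0.0,"az": 0.0},{"x": 0.55,"y": -0.9,"z": 0.0,"ax": 0.0,"ay": 0.0,"az": 0.0},{"x": 0.55,"y": -0.9,"z": 0.0,"ax": 0.0,"ay": 0.0,"az": 0.0},{"x": 0.55,"y": -0.9,"z": 0.0,"ax": 0.0,"ay": 0.0,"az": 0.0},{"x": 0.55,"y": -0.9,"z": 0.0,"ax": 0.0,"ay": 0.0,"az": 0.0},{"x": 0.55,"y": -0.9,"z": 0.0,"ax": 0.0,"ay": 0.0,"az": 0.0}]'

```text
clock: 11.45
tcp_pos: [0.6624, -0.1224, 0.2878]
tool_rot: [-0.0, 0.587, 0.81, 0.0]
contact_force: [0.5, 0.3, 0.5]
finger_gap: 0.0848
finger_force: 0.0
```

jog_arm --series '[{"x": 0.0,"y": -0.15,"z": -1.0,"ax": 0.0,"ay": 0.0,"az": 0.0},{"x": 0.0,"y": 0.0,"z": -1.0,"ax": 0.0,"ay": 0.0,"az": 0.0},{"x": 0.0,"y": 0.0,"z": -1.0,"ax": 0.0,"ay": 0.0,"az": 0.0},{"x": 0.0,"y": 0.0,"z": -1.0,"ax": 0.0,"ay": 0.0,"az": 0.0},{"x": 0.0,"y": 0.0,"z": -1.0,"ax": 0.0,"ay": 0.0,"az": 0.0},{"x": 0.0,"y": 0.0,"z": -0.8,"ax": 0.0,"ay": 0.0,"az": 0.0},{"x": 0.0,"y": 0.0,"z": -0.5,"ax": 0.0,"ay": 0.0,"az": 0.0},{"x": 0.0,"y": 0.0,"z": -0.3,"ax": 0.0,"ay": 0.0,"az": 0.0}]'

```text
clock: 12.25
tcp_pos: [0.6612, -0.1256, 0.0881]
tool_rot: [-0.001, 0.587, 0.81, -0.0]
contact_force: [-0.5, 0.1, 0.1]
finger_gap: 0.0851
finger_force: 0.0
```

jog_arm --series '[{"x": 0.0,"y": 0.0,"z": 0.0,"ax": 0.0,"ay": 0.0,"az": 0.0},{"x": 0.0,"y": 0.0,"z": 0.0,"ax": 0.0,"ay": 0.0,"az": 0.0},{"x": 0.0,"y": 0.0,"z": 0.0,"ax": 0.0,"ay": 0.0,"az": 0.0},{"x": 0.0,"y": 0.0,"z": 0.0,"ax": 0.0,"ay": 0.0,"az": 0.0},{"x": 0.0,"y": 0.0,"z": 0.0,"ax": 0.0,"ay": 0.0,"az": 0.0},{"x": 0.0,"y": 0.0,"z": 0.0,"ax": 0.0,"ay": 0.0,"az": 0.0},{"x": 0.0,"y": 0.0,"z": 0.0,"ax": 0.0,"ay": 0.0,"az": 0.0},{"x": 0.0,"y": 0.0,"z": 0.0,"ax": 0.0,"ay": 0.0,"az": 0.0}]' --claw 15 --grip_force 40

```text
clock: 13.05
tcp_pos: [0.6629, -0.126, 0.0922]
tool_rot: [0.002, 0.587, 0.81, 0.001]
contact_force: [0.5, -0.4, 5.7]
finger_gap: 0.0356
finger_force: 41.1
```

jog_arm --series '[{"x": 0.0,"y": 0.0,"z": 0.7,"ax": 0.0,"ay": 0.0,"az": 0.0},{"x": 0.0,"y": 0.0,"z": 0.7,"ax": 0.0,"ay": 0.0,"az": 0.0},{"x": 0.0,"y": 0.0,"z": 0.7,"ax": 0.0,"ay": 0.0,"az": 0.0},{"x": -0.8,"y": 0.47,"z": 0.0,"ax": 0.0,"ay": 0.0,"az": -0.039},{"x": -0.8,"y": 0.47,"z": 0.0,"ax": 0.0,"ay": 0.0,"az": -0.039},{"x": -0.8,"y": 0.47,"z": 0.0,"ax": 0.0,"ay": 0.0,"az": -0.039},{"x": -0.8,"y": 0.47,"z": 0.0,"ax": 0.0,"ay": 0.0,"az": -0.039},{"x": -0.8,"y": 0.47,"z": 0.0,"ax": 0.0,"ay": 0.0,"az": -0.039}]'

```text
clock: 13.85
tcp_pos: [0.54, -0.0546, 0.1519]
tool_rot: [-0.001, 0.664, 0.748, -0.001]
contact_force: [0.1, 0.4, -1.7]
finger_gap: 0.0353
finger_force: 40.6
```

jog_arm --series '[{"x": -0.8,"y": 0.45,"z": 0.0,"ax": 0.0,"ay": 0.0,"az": 0.0},{"x": -0.7,"y": 0.42,"z": 0.0,"ax": 0.0,"ay": 0.0,"az": 0.0},{"x": -0.5,"y": 0.29,"z": 0.0,"ax": 0.0,"ay": 0.0,"az": 0.0},{"x": -0.2,"y": 0.12,"z": 0.0,"ax": 0.0,"ay": 0.0,"az": 0.0},{"x": 0.0,"y": 0.0,"z": -0.5,"ax": 0.0,"ay": 0.0,"az": 0.0},{"x": 0.0,"y": 0.0,"z": -0.5,"ax": 0.0,"ay": 0.0,"az": 0.0},{"x": 0.0,"y": 0.0,"z": 0.0,"ax": 0.0,"ay": 0.0,"az": 0.0},{"x": 0.0,"y": 0.0,"z": 0.0,"ax": 0.0,"ay": 0.0,"az": 0.0}]'

```text
clock: 14.65
tcp_pos: [0.4758, -0.017, 0.1227]
tool_rot: [-0.0, 0.663, 0.749, -0.0]
contact_force: [-0.1, -0.3, -1.2]
finger_gap: 0.0355
finger_force: 40.6
```

```bash
cat > st.py <<'E'
from station import bot
from h import *
s=bot.sense();print((s['tcp_pos']*1000).round(1),'yaw',R.from_quat(np.roll(s['tool_rot'],-1)).as_euler('ZYX',degrees=True).round(1),'q',s['joint_positions'].round(2),s['contact_force'].round(1))
E
python3 st.py
```

```text
[475.8 -17.  122.7] yaw [  96.9   -0.  -179.9] q [-0.15  0.04  1.8  -0.    1.31 -0.28] [-0.1 -0.3 -1.2]
```

jog_arm --series '[{"x": 0.0,"y": 0.0,"z": -0.3,"ax": 0.0,"ay": 0.0,"az": 0.0},{"x": 0.0,"y": 0.0,"z": -0.3,"ax": 0.0,"ay": 0.0,"az": 0.0},{"x": 0.0,"y": 0.0,"z": -0.2,"ax": 0.0,"ay": 0.0,"az": 0.0},{"x": 0.0,"y": 0.0,"z": -0.12,"ax": 0.0,"ay": 0.0,"az": 0.0},{"x": 0.0,"y": 0.0,"z": -0.06,"ax": 0.0,"ay": 0.0,"az": 0.0},{"x": 0.0,"y": 0.0,"z": -0.05,"ax": 0.0,"ay": 0.0,"az": 0.0},{"x": 0.0,"y": 0.0,"z": 0.0,"ax": 0.0,"ay": 0.0,"az": 0.0},{"x": 0.0,"y": 0.0,"z": 0.0,"ax": 0.0,"ay": 0.0,"az": 0.0}]'

```text
clock: 15.45
tcp_pos: [0.476, -0.0169, 0.0924]
tool_rot: [0.0, 0.663, 0.749, 0.0]
contact_force: [-0.3, 0.4, -2.5]
finger_gap: 0.0355
finger_force: 40.6
```

jog_arm --series '[{"x": 0.0,"y": 0.0,"z": 0.0,"ax": 0.0,"ay": 0.0,"az": 0.0},{"x": 0.0,"y": 0.0,"z": 0.0,"ax": 0.0,"ay": 0.0,"az": 0.0},{"x": 0.0,"y": 0.0,"z": 0.0,"ax": 0.0,"ay": 0.0,"az": 0.0},{"x": 0.0,"y": 0.0,"z": 0.0,"ax": 0.0,"ay": 0.0,"az": 0.0},{"x": 0.0,"y": 0.0,"z": 0.0,"ax": 0.0,"ay": 0.0,"az": 0.0},{"x": 0.0,"y": 0.0,"z": 0.0,"ax": 0.0,"ay": 0.0,"az": 0.0},{"x": 0.0,"y": 0.0,"z": 0.0,"ax": 0.0,"ay": 0.0,"az": 0.0},{"x": 0.0,"y": 0.0,"z": 0.0,"ax": 0.0,"ay": 0.0,"az": 0.0}]' --claw 85

```text
clock: 16.25
tcp_pos: [0.4758, -0.0169, 0.0921]
tool_rot: [0.0, 0.663, 0.749, 0.0]
contact_force: [-0.5, 1.0, 0.8]
finger_gap: 0.0848
finger_force: 0.0
```

jog_arm --series '[{"x": 0.0,"y": 0.0,"z": 0.8,"ax": 0.0,"ay": 0.0,"az": 0.0},{"x": 0.0,"y": 0.0,"z": 1.0,"ax": 0.0,"ay": 0.0,"az": 0.0},{"x": 0.0,"y": 0.0,"z": 1.0,"ax": 0.0,"ay": 0.0,"az": 0.0},{"x": -0.06,"y": -0.9,"z": 0.2,"ax": 0.0,"ay": 0.0,"az": -0.026},{"x": -0.06,"y": -0.9,"z": 0.0,"ax": 0.0,"ay": 0.0,"az": -0.026},{"x": -0.06,"y": -0.9,"z": 0.0,"ax": 0.0,"ay": 0.0,"az": -0.026},{"x": -0.06,"y": -0.9,"z": 0.0,"ax": 0.0,"ay": 0.0,"az": -0.026},{"x": -0.06,"y": -0.9,"z": 0.0,"ax": 0.0,"ay": 0.0,"az": -0.026}]'

```text
clock: 17.05
tcp_pos: [0.4666, -0.1529, 0.1822]
tool_rot: [0.0, 0.711, 0.704, 0.0]
contact_force: [1.0, 0.3, 0.3]
finger_gap: 0.085
finger_force: 0.0
```

jog_arm --series '[{"x": -0.06,"y": -0.9,"z": 0.0,"ax": 0.0,"ay": 0.0,"az": -0.026},{"x": -0.06,"y": -0.9,"z": 0.0,"ax": 0.0,"ay": 0.0,"az": -0.026},{"x": -0.06,"y": -0.9,"z": 0.0,"ax": 0.0,"ay": 0.0,"az": 0.0},{"x": 0.0,"y": -0.66,"z": 0.0,"ax": 0.0,"ay": 0.0,"az": 0.0},{"x": 0.0,"y": 0.0,"z": -0.5,"ax": 0.0,"ay": 0.0,"az": 0.0},{"x": 0.0,"y": 0.0,"z": -0.5,"ax": 0.0,"ay": 0.0,"az": 0.0},{"x": 0.0,"y": 0.0,"z": 0.0,"ax": 0.0,"ay": 0.0,"az": 0.0},{"x": 0.0,"y": 0.0,"z": 0.0,"ax": 0.0,"ay": 0.0,"az": 0.0}]'

```text
clock: 17.85
tcp_pos: [0.4613, -0.2525, 0.152]
tool_rot: [-0.0, 0.728, 0.685, -0.0]
contact_force: [0.3, -0.4, -0.2]
finger_gap: 0.0849
finger_force: 0.0
```

```bash
python3 st.py
```

```text
[ 461.3 -252.5  152. ] yaw [  86.5   -0.  -180. ] q [-0.61  0.12  1.65  0.    1.38 -0.55] [ 0.3 -0.4 -0.2]
```

Right over the square mould. Now I'll descend to z = 0.092 and close.

jog_arm --series '[{"x": 0.0,"y": 0.0,"z": -0.5,"ax": 0.0,"ay": 0.0,"az": 0.0},{"x": 0.0,"y": 0.0,"z": -0.5,"ax": 0.0,"ay": 0.0,"az": 0.0},{"x": 0.0,"y": 0.0,"z": -0.5,"ax": 0.0,"ay": 0.0,"az": 0.0},{"x": 0.0,"y": 0.0,"z": -0.3,"ax": 0.0,"ay": 0.0,"az": 0.0},{"x": 0.0,"y": 0.0,"z": -0.2,"ax": 0.0,"ay": 0.0,"az": 0.0},{"x": 0.0,"y": 0.0,"z": 0.0,"ax": 0.0,"ay": 0.0,"az": 0.0},{"x": 0.0,"y": 0.0,"z": 0.0,"ax": 0.0,"ay": 0.0,"az": 0.0},{"x": 0.0,"y": 0.0,"z": 0.0,"ax": 0.0,"ay": 0.0,"az": 0.0}]'

```text
clock: 18.65
tcp_pos: [0.4619, -0.253, 0.0931]
tool_rot: [0.001, 0.728, 0.685, 0.0]
contact_force: [-0.1, 0.5, -0.5]
finger_gap: 0.0849
finger_force: 0.0
```

jog_arm --series '[{"x": 0.0,"y": 0.0,"z": 0.0,"ax": 0.0,"ay": 0.0,"az": 0.0},{"x": 0.0,"y": 0.0,"z": 0.0,"ax": 0.0,"ay": 0.0,"az": 0.0},{"x": 0.0,"y": 0.0,"z": 0.0,"ax": 0.0,"ay": 0.0,"az": 0.0},{"x": 0.0,"y": 0.0,"z": 0.0,"ax": 0.0,"ay": 0.0,"az": 0.0},{"x": 0.0,"y": 0.0,"z": 0.0,"ax": 0.0,"ay": 0.0,"az": 0.0},{"x": 0.0,"y": 0.0,"z": 0.0,"ax": 0.0,"ay": 0.0,"az": 0.0},{"x": 0.0,"y": 0.0,"z": 0.0,"ax": 0.0,"ay": 0.0,"az": 0.0},{"x": 0.0,"y": 0.0,"z": 0.0,"ax": 0.0,"ay": 0.0,"az": 0.0}]' --claw 15 --grip_force 40

```text
clock: 19.45
tcp_pos: [0.4618, -0.2529, 0.0927]
tool_rot: [0.001, 0.728, 0.685, 0.0]
contact_force: [0.5, -0.3, 4.7]
finger_gap: 0.0492
finger_force: 43.7
```

jog_arm --series '[{"x": 0.0,"y": 0.0,"z": 0.7,"ax": 0.0,"ay": 0.0,"az": 0.0},{"x": 0.0,"y": 0.0,"z": 0.7,"ax": 0.0,"ay": 0.0,"az": 0.0},{"x": 0.0,"y": 0.0,"z": 0.7,"ax": 0.0,"ay": 0.0,"az": 0.0},{"x": 0.85,"y": 0.55,"z": 0.0,"ax": 0.0,"ay": 0.0,"az": 0.013},{"x": 0.85,"y": 0.55,"z": 0.0,"ax": 0.0,"ay": 0.0,"az": 0.013},{"x": 0.85,"y": 0.55,"z": 0.0,"ax": 0.0,"ay": 0.0,"az": 0.013},{"x": 0.85,"y": 0.55,"z": 0.0,"ax": 0.0,"ay": 0.0,"az": 0.013},{"x": 0.85,"y": 0.55,"z": 0.0,"ax": 0.0,"ay": 0.0,"az": 0.013}]'

```text
clock: 20.25
tcp_pos: [0.589, -0.1691, 0.1534]
tool_rot: [-0.002, 0.706, 0.709, -0.001]
contact_force: [-0.1, -0.5, -2.6]
finger_gap: 0.0496
finger_force: 43.3
```

jog_arm --series '[{"x": 0.85,"y": 0.55,"z": 0.0,"ax": 0.0,"ay": 0.0,"az": 0.0},{"x": 0.75,"y": 0.5,"z": 0.0,"ax": 0.0,"ay": 0.0,"az": 0.0},{"x": 0.5,"y": 0.3,"z": 0.0,"ax": 0.0,"ay": 0.0,"az": 0.0},{"x": 0.3,"y": 0.15,"z": 0.0,"ax": 0.0,"ay": 0.0,"az": 0.0},{"x": 0.0,"y": 0.0,"z": -0.5,"ax": 0.0,"ay": 0.0,"az": 0.0},{"x": 0.0,"y": 0.0,"z": -0.5,"ax": 0.0,"ay": 0.0,"az": 0.0},{"x": 0.0,"y": 0.0,"z": 0.0,"ax": 0.0,"ay": 0.0,"az": 0.0},{"x": 0.0,"y": 0.0,"z": 0.0,"ax": 0.0,"ay": 0.0,"az": 0.0}]'

```text
clock: 21.05
tcp_pos: [0.6595, -0.1257, 0.1233]
tool_rot: [-0.002, 0.706, 0.708, -0.001]
contact_force: [0.5, 0.8, -0.8]
finger_gap: 0.0497
finger_force: 43.3
```

```bash
python3 st.py
```

```text
[ 659.5 -125.7  123.3] yaw [  90.2   -0.  -179.8] q [-0.27  0.45  1.29 -0.    1.41 -0.28] [ 0.5  0.8 -0.8]
```

Correcting x by +1.5 mm, lowering 30.5 mm and releasing.

jog_arm --series '[{"x": 0.05,"y": 0.0,"z": -0.3,"ax": 0.0,"ay": 0.0,"az": 0.0},{"x": 0.0,"y": 0.0,"z": -0.3,"ax": 0.0,"ay": 0.0,"az": 0.0},{"x": 0.0,"y": 0.0,"z": -0.2,"ax": 0.0,"ay": 0.0,"az": 0.0},{"x": 0.0,"y": 0.0,"z": -0.12,"ax": 0.0,"ay": 0.0,"az": 0.0},{"x": 0.0,"y": 0.0,"z": -0.06,"ax": 0.0,"ay": 0.0,"az": 0.0},{"x": 0.0,"y": 0.0,"z": -0.04,"ax": 0.0,"ay": 0.0,"az": 0.0},{"x": 0.0,"y": 0.0,"z": 0.0,"ax": 0.0,"ay": 0.0,"az": 0.0},{"x": 0.0,"y": 0.0,"z": 0.0,"ax": 0.0,"ay": 0.0,"az": 0.0}]'

```text
clock: 21.85
tcp_pos: [0.6627, -0.1252, 0.095]
tool_rot: [0.0, 0.706, 0.709, 0.0]
contact_force: [0.0, -0.5, -0.5]
finger_gap: 0.0493
finger_force: 43.3
```

jog_arm --series '[{"x": 0.0,"y": 0.0,"z": 0.0,"ax": 0.0,"ay": 0.0,"az": 0.0},{"x": 0.0,"y": 0.0,"z": 0.0,"ax": 0.0,"ay": 0.0,"az": 0.0},{"x": 0.0,"y": 0.0,"z": 0.0,"ax": 0.0,"ay": 0.0,"az": 0.0},{"x": 0.0,"y": 0.0,"z": 0.0,"ax": 0.0,"ay": 0.0,"az": 0.0},{"x": 0.0,"y": 0.0,"z": 0.0,"ax": 0.0,"ay": 0.0,"az": 0.0},{"x": 0.0,"y": 0.0,"z": 0.0,"ax": 0.0,"ay": 0.0,"az": 0.0},{"x": 0.0,"y": 0.0,"z": 0.0,"ax": 0.0,"ay": 0.0,"az": 0.0},{"x": 0.0,"y": 0.0,"z": 0.0,"ax": 0.0,"ay": 0.0,"az": 0.0}]' --claw 85

```text
clock: 22.65
tcp_pos: [0.6624, -0.1252, 0.0945]
tool_rot: [0.0, 0.706, 0.709, -0.0]
contact_force: [-0.5, -0.5, 0.1]
finger_gap: 0.0849
finger_force: 0.0
```

jog_arm --series '[{"x": 0.0,"y": 0.0,"z": 0.8,"ax": 0.0,"ay": 0.0,"az": 0.0},{"x": 0.0,"y": 0.0,"z": 1.0,"ax": 0.0,"ay": 0.0,"az": 0.0},{"x": 0.0,"y": 0.0,"z": 1.0,"ax": 0.0,"ay": 0.0,"az": 0.0},{"x": 0.0,"y": 0.9,"z": 0.2,"ax": 0.0,"ay": 0.0,"az": 0.0},{"x": 0.0,"y": 0.9,"z": 0.0,"ax": 0.0,"ay": 0.0,"az": 0.0},{"x": 0.0,"y": 0.9,"z": 0.0,"ax": 0.0,"ay": 0.0,"az": 0.0},{"x": 0.0,"y": 0.9,"z": 0.0,"ax": 0.0,"ay": 0.0,"az": 0.0},{"x": 0.0,"y": 0.9,"z": 0.0,"ax": 0.0,"ay": 0.0,"az": 0.0}]'

```text
clock: 23.45
tcp_pos: [0.6623, 0.0109, 0.1846]
tool_rot: [0.0, 0.706, 0.708, 0.0]
contact_force: [-0.1, 0.1, -0.3]
finger_gap: 0.0849
finger_force: 0.0
```

jog_arm --series '[{"x": 0.0,"y": 0.9,"z": 0.0,"ax": 0.0,"ay": 0.0,"az": 0.0},{"x": 0.0,"y": 0.9,"z": 0.0,"ax": 0.0,"ay": 0.0,"az": 0.0},{"x": 0.0,"y": 0.7,"z": 0.0,"ax": 0.0,"ay": 0.0,"az": 0.0},{"x": 0.0,"y": 0.53,"z": 0.0,"ax": 0.0,"ay": 0.0,"az": 0.0},{"x": 0.0,"y": 0.0,"z": -0.5,"ax": 0.0,"ay": 0.0,"az": 0.0},{"x": 0.0,"y": 0.0,"z": -0.5,"ax": 0.0,"ay": 0.0,"az": 0.0},{"x": 0.0,"y": 0.0,"z": 0.0,"ax": 0.0,"ay": 0.0,"az": 0.0},{"x": 0.0,"y": 0.0,"z": 0.0,"ax": 0.0,"ay": 0.0,"az": 0.0}]'

```text
clock: 24.25
tcp_pos: [0.6618, 0.0994, 0.1526]
tool_rot: [-0.001, 0.706, 0.708, -0.001]
contact_force: [0.6, -0.5, 0.2]
finger_gap: 0.085
finger_force: 0.0
```

```bash
python3 st.py
```

```text
[661.8  99.4 152.6] yaw [  90.1    0.  -179.8] q [ 0.06  0.42  1.27 -0.    1.46  0.06] [ 0.6 -0.5  0.2]
```

jog_arm --series '[{"x": 0.05,"y": 0.04,"z": -0.5,"ax": 0.0,"ay": 0.0,"az": 0.0},{"x": 0.0,"y": 0.0,"z": -0.5,"ax": 0.0,"ay": 0.0,"az": 0.0},{"x": 0.0,"y": 0.0,"z": -0.5,"ax": 0.0,"ay": 0.0,"az": 0.0},{"x": 0.0,"y": 0.0,"z": -0.3,"ax": 0.0,"ay": 0.0,"az": 0.0},{"x": 0.0,"y": 0.0,"z": -0.2,"ax": 0.0,"ay": 0.0,"az": 0.0},{"x": 0.0,"y": 0.0,"z": 0.0,"ax": 0.0,"ay": 0.0,"az": 0.0},{"x": 0.0,"y": 0.0,"z": 0.0,"ax": 0.0,"ay": 0.0,"az": 0.0},{"x": 0.0,"y": 0.0,"z": 0.0,"ax": 0.0,"ay": 0.0,"az": 0.0}]'

```text
clock: 25.05
tcp_pos: [0.6645, 0.102, 0.0956]
tool_rot: [0.001, 0.706, 0.709, 0.001]
contact_force: [-0.4, -0.1, 0.5]
finger_gap: 0.0851
finger_force: 0.0
```

jog_arm --series '[{"x": 0.0,"y": 0.0,"z": 0.0,"ax": 0.0,"ay": 0.0,"az": 0.0},{"x": 0.0,"y": 0.0,"z": 0.0,"ax": 0.0,"ay": 0.0,"az": 0.0},{"x": 0.0,"y": 0.0,"z": 0.0,"ax": 0.0,"ay": 0.0,"az": 0.0},{"x": 0.0,"y": 0.0,"z": 0.0,"ax": 0.0,"ay": 0.0,"az": 0.0},{"x": 0.0,"y": 0.0,"z": 0.0,"ax": 0.0,"ay": 0.0,"az": 0.0},{"x": 0.0,"y": 0.0,"z": 0.0,"ax": 0.0,"ay": 0.0,"az": 0.0},{"x": 0.0,"y": 0.0,"z": 0.0,"ax": 0.0,"ay": 0.0,"az": 0.0},{"x": 0.0,"y": 0.0,"z": 0.0,"ax": 0.0,"ay": 0.0,"az": 0.0}]' --claw 15 --grip_force 40

```text
clock: 25.85
tcp_pos: [0.6643, 0.102, 0.0951]
tool_rot: [0.0, 0.706, 0.709, 0.0]
contact_force: [-0.6, -0.7, 3.4]
finger_gap: 0.0386
finger_force: 40.7
```

jog_arm --series '[{"x": 0.0,"y": 0.0,"z": 0.8,"ax": 0.0,"ay": 0.0,"az": 0.0},{"x": 0.0,"y": 0.0,"z": 0.8,"ax": 0.0,"ay": 0.0,"az": 0.0},{"x": 0.0,"y": 0.0,"z": 0.8,"ax": 0.0,"ay": 0.0,"az": 0.0},{"x": -0.45,"y": -0.8,"z": 0.1,"ax": 0.0,"ay": 0.0,"az": 0.0},{"x": -0.45,"y": -0.9,"z": 0.1,"ax": 0.0,"ay": 0.0,"az": 0.0},{"x": -0.45,"y": -0.9,"z": 0.1,"ax": 0.0,"ay": 0.0,"az": 0.0},{"x": -0.45,"y": -0.9,"z": 0.1,"ax": 0.0,"ay": 0.0,"az": 0.0},{"x": -0.45,"y": -0.9,"z": 0.1,"ax": 0.0,"ay": 0.0,"az": 0.0}]'

```text
clock: 26.65
tcp_pos: [0.5949, -0.0309, 0.1799]
tool_rot: [-0.001, 0.706, 0.709, -0.001]
contact_force: [0.3, -0.7, -2.4]
finger_gap: 0.0387
finger_force: 40.8
```

jog_arm --series '[{"x": -0.55,"y": -0.9,"z": 0.0,"ax": 0.0,"ay": 0.0,"az": 0.0},{"x": -0.55,"y": -0.9,"z": 0.0,"ax": 0.0,"ay": 0.0,"az": 0.0},{"x": -0.55,"y": -0.9,"z": 0.0,"ax": 0.0,"ay": 0.0,"az": 0.0},{"x": -0.55,"y": -0.9,"z": 0.0,"ax": 0.0,"ay": 0.0,"az": 0.0},{"x": -0.55,"y": -0.9,"z": 0.0,"ax": 0.0,"ay": 0.0,"az": 0.0},{"x": -0.55,"y": -0.9,"z": 0.0,"ax": 0.0,"ay": 0.0,"az": 0.0},{"x": -0.55,"y": -0.9,"z": 0.0,"ax": 0.0,"ay": 0.0,"az": 0.0},{"x": -0.55,"y": -0.9,"z": 0.0,"ax": 0.0,"ay": 0.0,"az": 0.0}]'

```text
clock: 27.45
tcp_pos: [0.4629, -0.2466, 0.1801]
tool_rot: [-0.001, 0.706, 0.709, -0.0]
contact_force: [0.5, 0.0, -1.5]
finger_gap: 0.0389
finger_force: 40.8
```

jog_arm --series '[{"x": -0.1,"y": -0.2,"z": -0.5,"ax": 0.0,"ay": 0.0,"az": 0.0},{"x": 0.0,"y": -0.03,"z": -0.5,"ax": 0.0,"ay": 0.0,"az": 0.0},{"x": 0.0,"y": 0.0,"z": -0.5,"ax": 0.0,"ay": 0.0,"az": 0.0},{"x": 0.0,"y": 0.0,"z": -0.5,"ax": 0.0,"ay": 0.0,"az": 0.0},{"x": 0.0,"y": 0.0,"z": 0.0,"ax": 0.0,"ay": 0.0,"az": 0.0},{"x": 0.0,"y": 0.0,"z": 0.0,"ax": 0.0,"ay": 0.0,"az": 0.0},{"x": 0.0,"y": 0.0,"z": 0.0,"ax": 0.0,"ay": 0.0,"az": 0.0},{"x": 0.0,"y": 0.0,"z": 0.0,"ax": 0.0,"ay": 0.0,"az": 0.0}]'

```text
clock: 28.25
tcp_pos: [0.4619, -0.2532, 0.1225]
tool_rot: [0.001, 0.706, 0.709, 0.0]
contact_force: [-0.2, -0.4, -2.0]
finger_gap: 0.0387
finger_force: 40.8
```

```bash
python3 st.py
```

```text
[ 461.9 -253.2  122.5] yaw [9.020e+01 1.000e-01 1.799e+02] q [-0.61  0.14  1.68  0.    1.32 -0.61] [-0.2 -0.4 -2. ]
```

jog_arm --series '[{"x": 0.0,"y": 0.03,"z": -0.3,"ax": 0.0,"ay": 0.0,"az": 0.0},{"x": 0.0,"y": 0.0,"z": -0.25,"ax": 0.0,"ay": 0.0,"az": 0.0},{"x": 0.0,"y": 0.0,"z": -0.17,"ax": 0.0,"ay": 0.0,"az": 0.0},{"x": 0.0,"y": 0.0,"z": -0.1,"ax": 0.0,"ay": 0.0,"az": 0.0},{"x": 0.0,"y": 0.0,"z": -0.05,"ax": 0.0,"ay": 0.0,"az": 0.0},{"x": 0.0,"y": 0.0,"z": -0.03,"ax": 0.0,"ay": 0.0,"az": 0.0},{"x": 0.0,"y": 0.0,"z": 0.0,"ax": 0.0,"ay": 0.0,"az": 0.0},{"x": 0.0,"y": 0.0,"z": 0.0,"ax": 0.0,"ay": 0.0,"az": 0.0}]'

```text
clock: 29.05
tcp_pos: [0.4616, -0.2522, 0.0951]
tool_rot: [0.0, 0.706, 0.709, 0.0]
contact_force: [-2.2, 0.7, 3.2]
finger_gap: 0.0386
finger_force: 41.2
```

jog_arm --series '[{"x": 0.0,"y": 0.0,"z": 0.0,"ax": 0.0,"ay": 0.0,"az": 0.0},{"x": 0.0,"y": 0.0,"z": 0.0,"ax": 0.0,"ay": 0.0,"az": 0.0},{"x": 0.0,"y": 0.0,"z": 0.0,"ax": 0.0,"ay": 0.0,"az": 0.0},{"x": 0.0,"y": 0.0,"z": 0.0,"ax": 0.0,"ay": 0.0,"az": 0.0},{"x": 0.0,"y": 0.0,"z": 0.0,"ax": 0.0,"ay": 0.0,"az": 0.0},{"x": 0.0,"y": 0.0,"z": 0.0,"ax": 0.0,"ay": 0.0,"az": 0.0},{"x": 0.0,"y": 0.0,"z": 0.0,"ax": 0.0,"ay": 0.0,"az": 0.0},{"x": 0.0,"y": 0.0,"z": 0.0,"ax": 0.0,"ay": 0.0,"az": 0.0}]' --claw 85

```text
clock: 29.85
tcp_pos: [0.4615, -0.2521, 0.0945]
tool_rot: [0.0, 0.706, 0.709, 0.0]
contact_force: [-0.2, -0.7, 0.1]
finger_gap: 0.0853
finger_force: 0.0
```

jog_arm --series '[{"x": 0.0,"y": 0.0,"z": 0.8,"ax": 0.0,"ay": 0.0,"az": 0.0},{"x": 0.0,"y": 0.0,"z": 1.0,"ax": 0.0,"ay": 0.0,"az": 0.0},{"x": 0.0,"y": 0.0,"z": 1.0,"ax": 0.0,"ay": 0.0,"az": 0.0},{"x": 0.0,"y": 0.9,"z": 0.8,"ax": 0.0,"ay": 0.0,"az": 0.0},{"x": 0.0,"y": 0.9,"z": 0.8,"ax": 0.0,"ay": 0.0,"az": 0.0},{"x": 0.0,"y": 0.9,"z": 0.8,"ax": 0.0,"ay": 0.0,"az": 0.0},{"x": 0.0,"y": 0.9,"z": 0.8,"ax": 0.0,"ay": 0.0,"az": 0.0},{"x": 0.0,"y": 0.9,"z": 0.8,"ax": 0.0,"ay": 0.0,"az": 0.0}]'

```text
clock: 30.65
tcp_pos: [0.4612, -0.116, 0.2996]
tool_rot: [0.0, 0.706, 0.708, 0.0]
contact_force: [0.7, 0.0, 0.2]
finger_gap: 0.0853
finger_force: 0.0
```

jog_arm --series '[{"x": 0.0,"y": 0.9,"z": 0.0,"ax": 0.0,"ay": 0.0,"az": 0.0},{"x": 0.0,"y": 0.9,"z": 0.0,"ax": 0.0,"ay": 0.0,"az": 0.0},{"x": 0.0,"y": 0.9,"z": 0.0,"ax": 0.0,"ay": 0.0,"az": 0.0},{"x": 0.0,"y": 0.9,"z": 0.0,"ax": 0.0,"ay": 0.0,"az": 0.0},{"x": 0.0,"y": 0.9,"z": 0.0,"ax": 0.0,"ay": 0.0,"az": 0.0},{"x": 0.0,"y": 0.9,"z": 0.0,"ax": 0.0,"ay": 0.0,"az": 0.0},{"x": 0.0,"y": 0.9,"z": 0.0,"ax": 0.0,"ay": 0.0,"az": 0.0},{"x": 0.0,"y": 0.9,"z": 0.0,"ax": 0.0,"ay": 0.0,"az": 0.0}]'

```text
clock: 31.45
tcp_pos: [0.4612, 0.1, 0.2986]
tool_rot: [0.0, 0.706, 0.709, 0.0]
contact_force: [-0.0, 0.4, 0.6]
finger_gap: 0.0851
finger_force: 0.0
```

jog_arm --series '[{"x": -0.2,"y": 0.9,"z": -0.3,"ax": 0.0,"ay": 0.0,"az": 0.0},{"x": -0.2,"y": 0.9,"z": -0.3,"ax": 0.0,"ay": 0.0,"az": 0.0},{"x": -0.2,"y": 0.9,"z": -0.3,"ax": 0.0,"ay": 0.0,"az": 0.0},{"x": -0.11,"y": 0.9,"z": -0.3,"ax": 0.0,"ay": 0.0,"az": 0.0},{"x": 0.0,"y": 0.72,"z": -0.8,"ax": 0.0,"ay": 0.0,"az": 0.0},{"x": 0.0,"y": 0.0,"z": -1.0,"ax": 0.0,"ay": 0.0,"az": 0.0},{"x": 0.0,"y": 0.0,"z": -0.9,"ax": 0.0,"ay": 0.0,"az": 0.0},{"x": 0.0,"y": 0.0,"z": 0.0,"ax": 0.0,"ay": 0.0,"az": 0.0}]'

```text
clock: 32.25
tcp_pos: [0.4376, 0.2278, 0.177]
tool_rot: [-0.002, 0.705, 0.709, -0.004]
contact_force: [-0.1, -0.2, 0.1]
finger_gap: 0.0851
finger_force: 0.0
```

```bash
python3 st.py
```

```text
[437.6 227.8 177. ] yaw [  90.3    0.2 -179.5] q [ 0.37  0.03  1.69 -0.    1.43  0.36] [-0.1 -0.2  0.1]
```

jog_arm --series '[{"x": 0.0,"y": 0.0,"z": -0.6,"ax": 0.0,"ay": 0.0,"az": 0.0},{"x": 0.0,"y": 0.0,"z": -0.6,"ax": 0.0,"ay": 0.0,"az": 0.0},{"x": 0.0,"y": 0.0,"z": -0.6,"ax": 0.0,"ay": 0.0,"az": 0.0},{"x": 0.0,"y": 0.0,"z": -0.5,"ax": 0.0,"ay": 0.0,"az": 0.0},{"x": 0.0,"y": 0.0,"z": -0.3,"ax": 0.0,"ay": 0.0,"az": 0.0},{"x": 0.0,"y": 0.0,"z": 0.0,"ax": 0.0,"ay": 0.0,"az": 0.0},{"x": 0.0,"y": 0.0,"z": 0.0,"ax": 0.0,"ay": 0.0,"az": 0.0},{"x": 0.0,"y": 0.0,"z": 0.0,"ax": 0.0,"ay": 0.0,"az": 0.0}]'

```text
clock: 33.05
tcp_pos: [0.441, 0.2288, 0.105]
tool_rot: [0.001, 0.706, 0.708, 0.001]
contact_force: [-0.2, -0.1, 0.4]
finger_gap: 0.0849
finger_force: 0.0
```

jog_arm --series '[{"x": 0.0,"y": 0.0,"z": 0.0,"ax": 0.0,"ay": 0.0,"az": 0.0},{"x": 0.0,"y": 0.0,"z": 0.0,"ax": 0.0,"ay": 0.0,"az": 0.0},{"x": 0.0,"y": 0.0,"z": 0.0,"ax": 0.0,"ay": 0.0,"az": 0.0},{"x": 0.0,"y": 0.0,"z": 0.0,"ax": 0.0,"ay": 0.0,"az": 0.0},{"x": 0.0,"y": 0.0,"z": 0.0,"ax": 0.0,"ay": 0.0,"az": 0.0},{"x": 0.0,"y": 0.0,"z": 0.0,"ax": 0.0,"ay": 0.0,"az": 0.0},{"x": 0.0,"y": 0.0,"z": 0.0,"ax": 0.0,"ay": 0.0,"az": 0.0},{"x": 0.0,"y": 0.0,"z": 0.0,"ax": 0.0,"ay": 0.0,"az": 0.0}]' --claw 15 --grip_force 40

```text
clock: 33.85
tcp_pos: [0.4409, 0.2288, 0.1049]
tool_rot: [0.0, 0.706, 0.709, 0.001]
contact_force: [-0.7, 0.2, 5.7]
finger_gap: 0.0626
finger_force: 44.5
```

jog_arm --series '[{"x": 0.0,"y": 0.0,"z": 0.7,"ax": 0.0,"ay": 0.0,"az": 0.0},{"x": 0.0,"y": 0.0,"z": 0.7,"ax": 0.0,"ay": 0.0,"az": 0.0},{"x": 0.0,"y": 0.0,"z": 0.7,"ax": 0.0,"ay": 0.0,"az": 0.0},{"x": 0.85,"y": -0.48,"z": 0.0,"ax": 0.0,"ay": 0.0,"az": 0.0},{"x": 0.85,"y": -0.48,"z": 0.0,"ax": 0.0,"ay": 0.0,"az": 0.0},{"x": 0.85,"y": -0.48,"z": 0.0,"ax": 0.0,"ay": 0.0,"az": 0.0},{"x": 0.85,"y": -0.48,"z": 0.0,"ax": 0.0,"ay": 0.0,"az": 0.0},{"x": 0.85,"y": -0.48,"z": 0.0,"ax": 0.0,"ay": 0.0,"az": 0.0}]'

```text
clock: 34.65
tcp_pos: [0.5681, 0.1558, 0.1654]
tool_rot: [-0.001, 0.706, 0.709, -0.001]
contact_force: [-0.2, 1.1, -1.0]
finger_gap: 0.0625
finger_force: 44.5
```

jog_arm --series '[{"x": 0.85,"y": -0.48,"z": 0.0,"ax": 0.0,"ay": 0.0,"az": 0.0},{"x": 0.85,"y": -0.48,"z": 0.0,"ax": 0.0,"ay": 0.0,"az": 0.0},{"x": 0.8,"y": -0.45,"z": 0.0,"ax": 0.0,"ay": 0.0,"az": 0.0},{"x": 0.5,"y": -0.3,"z": 0.0,"ax": 0.0,"ay": 0.0,"az": 0.0},{"x": 0.21,"y": -0.14,"z": -0.3,"ax": 0.0,"ay": 0.0,"az": 0.0},{"x": 0.0,"y": 0.0,"z": -0.6,"ax": 0.0,"ay": 0.0,"az": 0.0},{"x": 0.0,"y": 0.0,"z": -0.3,"ax": 0.0,"ay": 0.0,"az": 0.0},{"x": 0.0,"y": 0.0,"z": 0.0,"ax": 0.0,"ay": 0.0,"az": 0.0}]'

```text
clock: 35.45
tcp_pos: [0.6618, 0.1013, 0.1269]
tool_rot: [-0.002, 0.706, 0.709, -0.002]
contact_force: [0.2, 0.6, -1.2]
finger_gap: 0.0628
finger_force: 44.5
```

```bash
python3 st.py
```

```text
[661.8 101.3 126.9] yaw [  90.3    0.  -179.6] q [0.07 0.44 1.29 0.   1.42 0.06] [ 0.2  0.6 -1.2]
```

jog_arm --series '[{"x": 0.0,"y": 0.0,"z": -0.3,"ax": 0.0,"ay": 0.0,"az": 0.0},{"x": 0.0,"y": 0.0,"z": -0.3,"ax": 0.0,"ay": 0.0,"az": 0.0},{"x": 0.0,"y": 0.0,"z": -0.2,"ax": 0.0,"ay": 0.0,"az": 0.0},{"x": 0.0,"y": 0.0,"z": -0.15,"ax": 0.0,"ay": 0.0,"az": 0.0},{"x": 0.0,"y": 0.0,"z": -0.05,"ax": 0.0,"ay": 0.0,"az": 0.0},{"x": 0.0,"y": 0.0,"z": 0.0,"ax": 0.0,"ay": 0.0,"az": 0.0},{"x": 0.0,"y": 0.0,"z": 0.0,"ax": 0.0,"ay": 0.0,"az": 0.0},{"x": 0.0,"y": 0.0,"z": 0.0,"ax": 0.0,"ay": 0.0,"az": 0.0}]'

```text
clock: 36.25
tcp_pos: [0.6642, 0.101, 0.1011]
tool_rot: [0.0, 0.706, 0.709, 0.0]
contact_force: [-0.6, -0.3, -1.4]
finger_gap: 0.0629
finger_force: 44.5
```

```bash
python3 st.py
```

```text
[664.2 101.  101.1] yaw [ 90.2  -0.  179.9] q [ 0.07  0.46  1.31 -0.    1.36  0.06] [-0.6 -0.3 -1.4]
```

Lowering 4 mm more, releasing, then rising and backing off for a look.

jog_arm --series '[{"x": 0.0,"y": 0.0,"z": -0.06,"ax": 0.0,"ay": 0.0,"az": 0.0},{"x": 0.0,"y": 0.0,"z": -0.05,"ax": 0.0,"ay": 0.0,"az": 0.0},{"x": 0.0,"y": 0.0,"z": -0.03,"ax": 0.0,"ay": 0.0,"az": 0.0},{"x": 0.0,"y": 0.0,"z": 0.0,"ax": 0.0,"ay": 0.0,"az": 0.0},{"x": 0.0,"y": 0.0,"z": 0.0,"ax": 0.0,"ay": 0.0,"az": 0.0},{"x": 0.0,"y": 0.0,"z": 0.0,"ax": 0.0,"ay": 0.0,"az": 0.0},{"x": 0.0,"y": 0.0,"z": 0.0,"ax": 0.0,"ay": 0.0,"az": 0.0},{"x": 0.0,"y": 0.0,"z": 0.0,"ax": 0.0,"ay": 0.0,"az": 0.0}]'

```text
clock: 37.05
tcp_pos: [0.664, 0.101, 0.0969]
tool_rot: [0.0, 0.706, 0.709, 0.0]
contact_force: [-2.6, -0.9, 4.7]
finger_gap: 0.0624
finger_force: 45.0
```

jog_arm --series '[{"x": 0.0,"y": 0.0,"z": 0.0,"ax": 0.0,"ay": 0.0,"az": 0.0},{"x": 0.0,"y": 0.0,"z": 0.0,"ax": 0.0,"ay": 0.0,"az": 0.0},{"x": 0.0,"y": 0.0,"z": 0.0,"ax": 0.0,"ay": 0.0,"az": 0.0},{"x": 0.0,"y": 0.0,"z": 0.0,"ax": 0.0,"ay": 0.0,"az": 0.0},{"x": 0.0,"y": 0.0,"z": 0.0,"ax": 0.0,"ay": 0.0,"az": 0.0},{"x": 0.0,"y": 0.0,"z": 0.0,"ax": 0.0,"ay": 0.0,"az": 0.0},{"x": 0.0,"y": 0.0,"z": 0.0,"ax": 0.0,"ay": 0.0,"az": 0.0},{"x": 0.0,"y": 0.0,"z": 0.0,"ax": 0.0,"ay": 0.0,"az": 0.0}]' --claw 85

```text
clock: 37.85
tcp_pos: [0.664, 0.101, 0.0963]
tool_rot: [0.0, 0.706, 0.709, 0.0]
contact_force: [0.6, 0.8, -0.1]
finger_gap: 0.0848
finger_force: 0.0
```

jog_arm --series '[{"x": 0.0,"y": 0.0,"z": 0.8,"ax": 0.0,"ay": 0.0,"az": 0.0},{"x": 0.0,"y": 0.0,"z": 1.0,"ax": 0.0,"ay": 0.0,"az": 0.0},{"x": 0.0,"y": 0.0,"z": 1.0,"ax": 0.0,"ay": 0.0,"az": 0.0},{"x": -0.5,"y": -0.8,"z": 0.8,"ax": 0.0,"ay": 0.0,"az": 0.0},{"x": -0.5,"y": -0.8,"z": 0.8,"ax": 0.0,"ay": 0.0,"az": 0.0},{"x": -0.5,"y": -0.8,"z": 0.8,"ax": 0.0,"ay": 0.0,"az": 0.0},{"x": -0.5,"y": -0.8,"z": 0.8,"ax": 0.0,"ay": 0.0,"az": 0.0},{"x": -0.5,"y": -0.8,"z": 0.8,"ax": 0.0,"ay": 0.0,"az": 0.0}]'

```text
clock: 38.65
tcp_pos: [0.5881, -0.0198, 0.3015]
tool_rot: [0.0, 0.706, 0.709, 0.0]
contact_force: [0.1, 0.4, 0.2]
finger_gap: 0.085
finger_force: 0.0
```

jog_arm --series '[{"x": -0.4,"y": -0.9,"z": 0.0,"ax": 0.0,"ay": 0.0,"az": 0.0},{"x": -0.4,"y": -0.9,"z": 0.0,"ax": 0.0,"ay": 0.0,"az": 0.0},{"x": -0.4,"y": -0.9,"z": 0.0,"ax": 0.0,"ay": 0.0,"az": 0.0},{"x": -0.4,"y": -0.9,"z": 0.0,"ax": 0.0,"ay": 0.0,"az": 0.0},{"x": 0.0,"y": -0.9,"z": 0.0,"ax": 0.0,"ay": 0.0,"az": 0.0},{"x": 0.0,"y": -0.9,"z": 0.0,"ax": 0.0,"ay": 0.0,"az": 0.0},{"x": 0.0,"y": 0.0,"z": 0.0,"ax": 0.0,"ay": 0.0,"az": 0.0},{"x": 0.0,"y": 0.0,"z": 0.0,"ax": 0.0,"ay": 0.0,"az": 0.0}]'

```text
clock: 39.45
tcp_pos: [0.5408, -0.1813, 0.3003]
tool_rot: [-0.0, 0.706, 0.708, 0.0]
contact_force: [0.0, 0.4, 0.3]
finger_gap: 0.0848
finger_force: 0.0
```

```bash
python3 -c "
from h import *;snap('w4')"
```

```text
(no output)
```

View pics/w4.png

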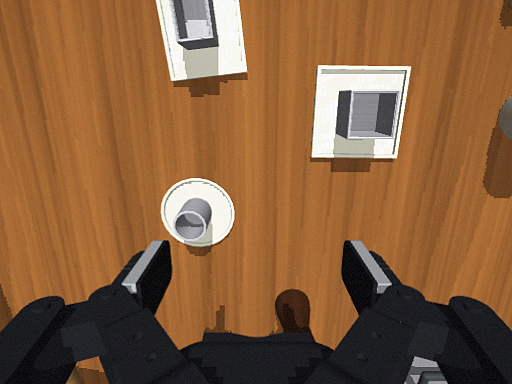

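w4 shows the square mould in the square dish (362,112), the small mould in the small dish (197,212), and part of the oblong. One more view for the other two.

jog_arm --series '[{"x": 0.0,"y": 0.7,"z": 0.0,"ax": 0.0,"ay": 0.0,"az": 0.0},{"x": 0.0,"y": 0.9,"z": 0.0,"ax": 0.0,"ay": 0.0,"az": 0.0},{"x": 0.0,"y": 0.9,"z": 0.0,"ax": 0.0,"ay": 0.0,"az": 0.0},{"x": 0.0,"y": 0.9,"z": 0.0,"ax": 0.0,"ay": 0.0,"az": 0.0},{"x": 0.0,"y": 0.9,"z": 0.0,"ax": 0.0,"ay": 0.0,"az": 0.0},{"x": 0.0,"y": 0.7,"z": 0.0,"ax": 0.0,"ay": 0.0,"az": 0.0},{"x": 0.0,"y": 0.0,"z": 0.0,"ax": 0.0,"ay": 0.0,"az": 0.0},{"x": 0.0,"y": 0.0,"z": 0.0,"ax": 0.0,"ay": 0.0,"az": 0.0}]'

```text
clock: 40.3
tcp_pos: [0.5408, -0.0299, 0.3005]
tool_rot: [0.0, 0.705, 0.709, -0.0]
contact_force: [0.2, -0.0, -0.2]
finger_gap: 0.0847
finger_force: 0.0
```

Run:
```python
from h import *
snap('w5')
a=cv2.imread('pics/w5.png');b=cv2.imread('pics/w4.png')
t=lambda im:cv2.resize(im[:265,130:440],None,fx=2.4,fy=2.4,interpolation=cv2.INTER_CUBIC)[:600]
cv2.imwrite('pics/w5c.png',a)
z=lambda im,x,y:cv2.resize(im[y:y+72,x:x+96],None,fx=4,fy=4,interpolation=cv2.INTER_CUBIC)
cv2.imwrite('pics/w4c.png',np.hstack([z(b,312,66),z(b,150,176)]))
```

```text
(no output)
```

View pics/w5c.png

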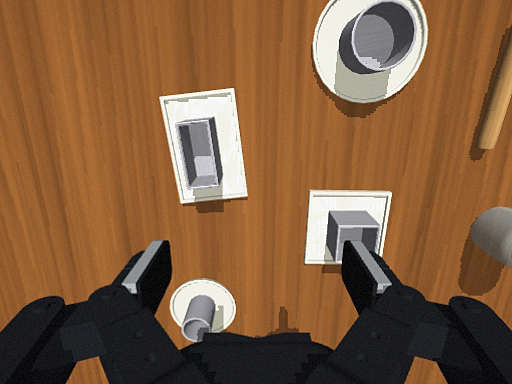

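View pics/w4c.png

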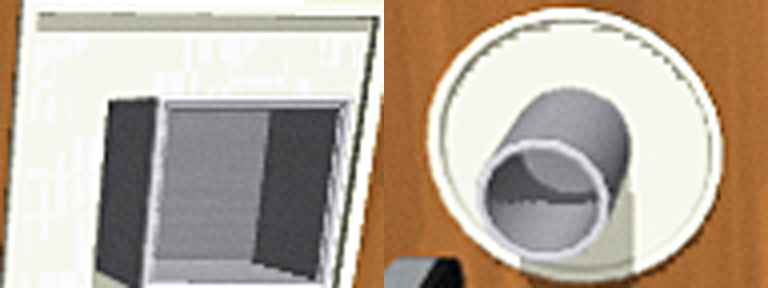

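In w5 the oblong mould lies lengthwise in its dish (199,153) and the big mould is in the big dish (381,36). I'll check centring numerically.

Run:
```python
from h import *
_,m4=load('w4');i5,m5=load('w5');i4=cv2.imread('pics/w4.png')
q=lambda P:(P*1000).round(1)
P=plane(m4,np.array([(92,198),(226,198),(159,137),(159,260)])/4-.375+[150,176],.052);print('small mould',q(P.mean(0)),np.linalg.norm(P[0]-P[1])*1000)
P=plane(m4,np.array([(44,146),(337,146),(190,8),(190,284)])/4-.375+[150,176],.008);print('small dish',q(P.mean(0)),np.linalg.norm(P[0]-P[1])*1000,np.linalg.norm(P[2]-P[3])*1000)
P=plane(m4,[(351,90.6),(399.4,90.6),(392,138),(348,137)],.052);print('square mould',q(P.mean(0)),rect(P))
P=plane(m5,[(177,121),(213,118),(221,185),(189,188)],.052);print('oblong mould',q(P.mean(0)),rect(P))
P=plane(m5,[(349,37),(414,37),(381.5,-1),(381.5,73)],.052);print('large mould',q(P.mean(0)),np.linalg.norm(P[0]-P[1])*1000,np.linalg.norm(P[2]-P[3])*1000)
for im,m in((i4,m4),(i5,m5)):
  for k in blobs(white(im,200,45),300):
    k=cv2.convexHull(k);P=plane(m,k[:,0],.008);print('dish',k[:,0].mean(0).round(),rect(P))
```

```text
small mould [ 460.7 -252. ] 39.50108830315674
small dish [ 461.3 -253.9] 96.91716921905132 98.45483497769125
square mould [ 661.4 -124.5] (array([ 660.8, -124.3]), array([48.3, 49.5]), 89.1)
oblong mould [478.  -16.2] (array([477.7, -16.4]), array([38.4, 74.7]), 5.0)
large mould [660.9 100.4] 63.25120231194341 65.5103044014523
dish [196. 209.] (array([ 461.2, -251.9]), array([91.8, 95.4]), 88.0)
dish [361. 110.] (array([ 661.5, -125.4]), array([105.4, 106.1]), 89.4)
dish [232.  39.] (array([509.9, -44.5]), array([32.6, 74.4]), 2.3)
dish [177.  44.] (array([462.7, -45.6]), array([55. , 81.6]), 6.6)
dish [202. 304.] (array([ 460.6, -252.9]), array([96.6, 94.6]), 21.2)
dish [345. 231.] (array([ 661.6, -124.5]), array([108.2, 105.8]), 89.5)
dish [203. 142.] (array([476.2, -17.7]), array([ 88.6, 134.1]), 6.8)
dish [369.  52.] (array([665. ,  94.1]), array([126. ,  99.2]), 0.2)
```

jog_arm --series '[{"x": -0.9,"y": 0.0,"z": 0.0,"ax": 0.0,"ay": 0.0,"az": 0.0},{"x": -0.9,"y": 0.0,"z": 0.0,"ax": 0.0,"ay": 0.0,"az": 0.0},{"x": -0.9,"y": 0.0,"z": 0.0,"ax": 0.0,"ay": 0.0,"az": 0.0},{"x": -0.9,"y": 0.0,"z": 0.0,"ax": 0.0,"ay": 0.0,"az": 0.0},{"x": -0.9,"y": 0.0,"z": 0.0,"ax": 0.0,"ay": 0.0,"az": 0.0},{"x": -0.9,"y": 0.0,"z": 0.0,"ax": 0.0,"ay": 0.0,"az": 0.0},{"x": 0.0,"y": 0.0,"z": 0.0,"ax": 0.0,"ay": 0.0,"az": 0.0},{"x": 0.0,"y": 0.0,"z": 0.0,"ax": 0.0,"ay": 0.0,"az": 0.0}]'

```text
clock: 41.15
tcp_pos: [0.3789, -0.0315, 0.3008]
tool_rot: [0.001, 0.706, 0.708, 0.0]
contact_force: [0.8, -0.5, -0.1]
finger_gap: 0.0852
finger_force: 0.0
```

Run:
```python
from h import *
from station import bot
im=bot.grab_frame('top');cv2.imwrite('pics/tf.png',cv2.resize(im[110:260,170:420],None,fx=3,fy=3,interpolation=cv2.INTER_CUBIC))
im=bot.grab_frame('wrist');m=bot.camera_model('wrist')
```

```text
(no output)
```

View pics/tf.png

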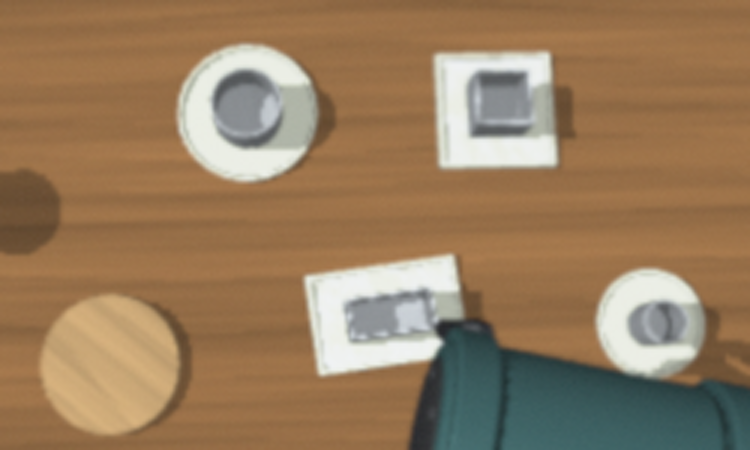

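The final top view shows every mould upright in its own dish. The big mould's rim centre at (247,104) matches where the centred small mould stood, and the board is bare. Handing in.

```bash
python3 -c "
from station import bot
print(bot.finish_job())"
```

```text
the job is handed in; nothing more can be done
None
```

The job is handed in: all four moulds stand upright in their own dishes, about 2 mm or less off centre by the wrist camera (the big round one checked from the top view instead), with the oblong lying lengthwise, the press untouched, and about 41 s of the 128 s used.

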